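Lock coating coupons into the spray bar

ROBOT

A 7-joint arm with a two-finger parallel gripper is mounted at the origin on the work surface. World frame = base frame: x ahead of the robot, y to its left, z up, the work surface at z = 0. Lengths are in mm, angles in degrees, forces in N, time in s.
With the tool pointing down it reaches from about 425 to 950 mm from the base axis. Payload 16.7 kg.
Tool frame: the origin (TCP) lies at the very end of the fingers, on their centre line; the grasp point (between the pads) lies 19 mm behind it; z points along the fingers, y is the direction in which the jaws open and shut (so a half turn about z gives the same grasp; the last joint's range is limited). The gripper opens to 94 mm and grips with 3 to 60 N. Pads are 16 mm wide; open, the fingers measure 119 mm over their backs; the gripper's body (75 mm by 177 mm) begins 78 mm behind the grasp point.
Start: joints at [63.512, 24.414, 4.234, 92.017, -1.954, 63.644, -3.845], TCP at [207.682, -642.217, 205.467] pointing down, gripper open.
Joint ranges: [-163.25, 163.25], [-28.42, 122.38], [-70.27, 78.77], [12.13, 141.07], [-58.53, 238.53], [9.26, 117.41], [-156.51, 156.51]. Speed limits (degrees/s): [108.29, 108.29, 136.94, 136.94, 172.46, 172.46, 172.46].

INTERFACE

Orientations are given as [roll, pitch, yaw] about the fixed x, y, z axes, in that order (R = Rz(yaw) Ry(pitch) Rx(roll)).
In Python, from bench import readout, eyes, sign_off gives the robot as it stands.
- The arm moves only by the tool step_arm, never from a script. Its argument "deltas" is a list of rows, each a list of 4 numbers: the shift along the tool's x, y, z in cm, then the turn about the tool's z in degrees. In form: [[tx, ty, tz, turn], ...]. A call has 1 to 10 rows; each row shifts and turns the pose as measured when the row begins, along the tool's axes as they then stand; what a row does not reach is not made up. A row lasts 1/8 s, in which the tool goes at most 62.5 mm and 10.7 degrees, less where a joint would pass 70% of its speed; a pose out of reach is approached as far as the arm can. A call is refused whole if a number of a shift passes 6.25 or a number of a turn 10.7, either way. A call with a gripper value outside its range is refused whole. "gripper" is the closure, from 0 (fully open) to 1 (shut), set as the call begins (left out, the last holds). The fingers move at their own pace and stop on an object; "squeeze" is the grip in N (left out, the last holds). Time passes only in rows, so rows that do not move let the fingers close. It gives the time, the measured TCP pose, the force and the opening at its end, in the units of the state.
- readout.get_state(): the state, without advancing time (a new reading comes with each control period).
- eyes.camera(name): name is "scene" or "top"; returns (picture, depth): 384x512x3 uint8, blue, green, red; 384x512 float32, mm along the optical axis (not along the pixel's ray), 0 where there is no reading.
- eyes.get_calibration(name): a dict with "fx", "fy", "cx", "cy" (pixels), "k1" (the pictures are not rectified: a ray, as slopes to the right and down, at radius r is drawn at 1 + k1 r^2 times it, then the intrinsics apply), "R" (3x3) and "t" (3): a world point X has camera coordinates R X + t. Camera axes: x right, y down, z forward; pixel columns grow to the right and rows downward; lengths in mm; the calibration is good to about 2 mm. A picture is of the moment at which its call begins. get_calibration takes no time and is no camera call.
- sign_off(): hands the job in, once; it reports no verdict.
The state is a dict: "clock": time; "qpos": joint angles; "dq": joint speeds; "joint_torque": joint torques, N m; "tool_pos": TCP position; "ee_rot": TCP orientation; "contact_force": force on the tool from outside, world axes, zero at the start; "ft_torque": the same for the moment, N m; "grip_width": opening from 0.0 (shut) to 1.0 (fully open).
Only numpy, scipy, OpenCV 4.12 (cv2) and the standard library are available. Lean on these libraries where they do the work, as an engineer would, in place of code of your own. Each camera call takes 0.05 s, during which the arm holds its last target. There are 200 camera calls.

TASK

Load every plywood coupon from the magazine into the lock bar: feed each out from the bottom with the pusher, slide it, holed end first, fully home into a bay of its own under the bar, and with the mallet strike that bay's sprung pin fully down through the coupon's hole. Never drive a pin with the gripper, leave the pin of an empty bay up, and finish with the mallet standing on its head in the middle of the rubber mat and the other things on the bench undisturbed.

Things in the scene. Friction and masses are not known exactly. Their poses are not given: they have to be found in the camera images.
- lockbar: fixed lock bar; origin on the bench under the bar's middle, x into the bays, y along the bar, z up. Bays at y -111, -37, 37, 111 mm: rail 16 mm wide, top z 30, from x -62 to the end stop at x 18 mm, in a channel 34 mm wide, z 30 to 45, under posts and bar (x -16 to 24, y +-142, bar top z 55). Base plate z 12, x -38 to 40: a coupon's outer end overhangs, free beside and below
- bay1 (a point): where a coupon's centre lies when it is fully home in bay 1 (against the end stop, up to 1 mm short of it or so): lock bar frame x = -28, y = -111, z = 35 mm; axes as the lock bar
- bay2 (a point): where a coupon's centre lies when it is fully home in bay 2 (against the end stop, up to 1 mm short of it or so): lock bar frame x = -28, y = -37, z = 35 mm; axes as the lock bar
- bay3 (a point): where a coupon's centre lies when it is fully home in bay 3 (against the end stop, up to 1 mm short of it or so): lock bar frame x = -28, y = 37, z = 35 mm; axes as the lock bar
- bay4 (a point): where a coupon's centre lies when it is fully home in bay 4 (against the end stop, up to 1 mm short of it or so): lock bar frame x = -28, y = 111, z = 35 mm; axes as the lock bar
- pin1 (a joint): how far the pin of bay 1 is down, m: 0 to 0.002 at the start (up), 0.012 fully down. Steel, 8 mm thick, spring-tensioned: 5 to 7 N move it, it stays where left. Head 20 mm wide at lock bar x 0, y -111, its flat top at z 77 mm when up, 65 when down. Up, the tip is 13 mm above the rail, clear of a coupon; down, it is through the coupon's hole. Driven in an empty bay, it bars the bay
- pin2 (a joint): how far the pin of bay 2 is down, m: 0 to 0.002 at the start (up), 0.012 fully down. Steel, 8 mm thick, spring-tensioned: 5 to 7 N move it, it stays where left. Head 20 mm wide at lock bar x 0, y -37, its flat top at z 77 mm when up, 65 when down. Up, the tip is 13 mm above the rail, clear of a coupon; down, it is through the coupon's hole. Driven in an empty bay, it bars the bay
- pin3 (a joint): how far the pin of bay 3 is down, m: 0 to 0.002 at the start (up), 0.012 fully down. Steel, 8 mm thick, spring-tensioned: 5 to 7 N move it, it stays where left. Head 20 mm wide at lock bar x 0, y 37, its flat top at z 77 mm when up, 65 when down. Up, the tip is 13 mm above the rail, clear of a coupon; down, it is through the coupon's hole. Driven in an empty bay, it bars the bay
- pin4 (a joint): how far the pin of bay 4 is down, m: 0 to 0.002 at the start (up), 0.012 fully down. Steel, 8 mm thick, spring-tensioned: 5 to 7 N move it, it stays where left. Head 20 mm wide at lock bar x 0, y 111, its flat top at z 77 mm when up, 65 when down. Up, the tip is 13 mm above the rail, clear of a coupon; down, it is through the coupon's hole. Driven in an empty bay, it bars the bay
- magazine: fixed gravity magazine, an open-topped upright shaft holding coupons flat. Origin on the bench under the shaft's centre, z up; coupons leave towards -x by a 13 mm high gate. Shaft 100 x 39 mm outside, top z 78, floor z 30 mm. A 16 mm wide lip, top z 30, carries the coupon from the gate (x -50) to x -105 mm, free space beside it
- pusher (a joint): travel of the pusher towards the gate, m: 0 at rest, 0.055 fully forward. Spring 1.2 N at rest to 3.4 N, damped (25 N per m/s); let go, it springs back within about a second. It puts the bottom coupon 55 mm out of the gate; with the pusher back and that coupon drawn out by another 45 mm, the stack drops
- pusher_knob (a point): grip point of the pusher's black knob, a 14 x 14 mm upright post, behind the shaft (at x = +113 mm in the magazine frame at rest); the knob's top is 12 mm above this point, the flat slide 27 mm below
- coupon1_mid (a point): centre of plywood coupon 1, 90 x 28 x 10 mm (x, y, z), about 60 g; all alike. Its x axis points to the holed end: a 15 mm square hole, centre 28 mm from this point along +x. At the start in the magazine's stack, the lowest centre at 35 mm height, 10 mm apart, holed end towards magazine +x (away from the gate). 3 or 4 are present; an absent one is None
- coupon2_mid (a point): centre of plywood coupon 2, 90 x 28 x 10 mm (x, y, z), about 60 g; all alike. Its x axis points to the holed end: a 15 mm square hole, centre 28 mm from this point along +x. At the start in the magazine's stack, the lowest centre at 35 mm height, 10 mm apart, holed end towards magazine +x (away from the gate). 3 or 4 are present; an absent one is None
- coupon3_mid (a point): centre of plywood coupon 3, 90 x 28 x 10 mm (x, y, z), about 60 g; all alike. Its x axis points to the holed end: a 15 mm square hole, centre 28 mm from this point along +x. At the start in the magazine's stack, the lowest centre at 35 mm height, 10 mm apart, holed end towards magazine +x (away from the gate). 3 or 4 are present; an absent one is None
- coupon4_mid (a point): centre of plywood coupon 4, 90 x 28 x 10 mm (x, y, z), about 60 g; all alike. Its x axis points to the holed end: a 15 mm square hole, centre 28 mm from this point along +x. At the start in the magazine's stack, the lowest centre at 35 mm height, 10 mm apart, holed end towards magazine +x (away from the gate). 3 or 4 are present; an absent one is None
- mallet_grip (a point): grip point in the middle of the mallet's handle (24 mm wide, 20 mm high), 62 mm from the head's middle; x points along the handle towards the head, z up. The handle runs from 95 mm behind this point to 35 mm ahead of it, where the head begins. Mass 350 g, mostly the head
- mallet_face (a point): centre of the mallet's striking face, the flat underside (54 x 60 mm) of the wooden head, which is 64 mm high; 62 mm ahead of and 40 mm below the grip point. The mallet starts standing on this face on the mat, handle level
- mat: fixed black rubber mat 120 x 120 x 3 mm on which the mallet stands; origin at its centre, underside. It may be on the right or the left side of the bench
- tub: bystander: closed jar of 80 mm, 85 mm high, origin at its underside
- driver: bystander: screwdriver lying on the far side
- tape: bystander: roll of paper tape, 90 mm wide, 24 mm high, origin at its underside
Things that resemble listed ones, but are neither listed nor needed, are in the scene too. What is shaped like the part that bears coupon3_mid but orange is not meant.

How it is judged:
By the outcome, as a careful person would: the job done as asked, in the order asked, and still so for the second after the job is handed in, with the robot touching nothing.
Of coupon1, coupon2, coupon3, coupon4 only 3 to 4 are there at a start; the rules pass over those that are not, and their reading is None.
At some moment in a run one of mallet may be knocked a few centimetres aside while the robot is not near it.
It also fails if it takes over 210 s, if anything falls off the work surface, if the arm or the gripper's body presses on something with over 40 N, if the wrist force passes 120 N, or if a joint passes its speed limit or range.

## Working session

There is one attempt and no reset: what is moved stays moved. The work goes in short steps, Python scripts to look and compute and a tool call to move; the robot and the scene stay as the last step left them, time stands still between calls to the robot, and variables do not carry over. Pictures are saved under pics/ and viewed, about 12 in all and at most 16, crops included, and the job is handed in when it is done.

Besides the shell and the picture viewer there is one more tool, called in YAML: its name, and indented under it one key for each argument. step_arm: Moves the arm, as the interface text tells. Its arguments: {"type":"object","properties":{"deltas":{"type":"array","items":{"type":"array","items":{"type":"number"}}},"gripper":{"type":"number"},"squeeze":{"type":"number"}},"required":["deltas"]}

```bash
ls; mkdir -p pics; python3 - <<'E'
from bench import readout, eyes
import cv2,numpy as np
print(readout.get_state())
for n in("scene","top"):
    p,d=eyes.camera(n); cv2.imwrite(f"pics/{n}0.png",p); np.save(f"pics/{n}0.npy",d)
    print(n,eyes.get_calibration(n))
E
```

```text
pics
{'clock': 0.0, 'qpos': array([63.51217868, 24.44849173,  4.23158049, 92.05272249, -1.95274274,
       63.6466956 , -3.84564797]), 'dq': array([-0.05158613,  0.02021129, -0.06600201,  0.03330967, -0.00065538,
       -0.02601637,  0.00567657]), 'joint_torque': array([-1.49763355e-04, -9.35840750e+01,  3.66682447e+00, -4.54208279e+01,
       -4.87532699e-02,  2.04356824e-02,  1.04342505e-04]), 'tool_pos': array([ 207.53079186, -641.81747484,  204.78556543]), 'ee_rot': array([-1.79924522e+02,  6.51587526e-03,  1.79194118e+01]), 'contact_force': array([ 0.32686341,  0.01979506, -0.43455298]), 'ft_torque': array([ 0.03891637, -0.03696891,  0.02471268]), 'grip_width': 1.0031790386709538}
scene {'fx': 357.8639630654299, 'fy': 357.8639630654299, 'cx': 261.28361701352486, 'cy': 194.5497628840648, 'k1': -0.06649868020445325, 'R': array([[-0.88333289,  0.46869566,  0.00688348],
       [ 0.37368772,  0.71298851, -0.59329999],
       [-0.28298497, -0.52150913, -0.80495201]]), 't': array([ 510.69447681, -154.86668011, 1209.25289117])}
top {'fx': 388.82550021822203, 'fy': 388.82550021822203, 'cx': 251.58451761252434, 'cy': 189.87689705833364, 'k1': -0.0981887437005821, 'R': array([[ 0.01252744, -0.99964541,  0.02349715],
       [-0.98420115, -0.01647757, -0.1762855 ],
       [ 0.17661017, -0.02091751, -0.98405859]]), 't': array([-24.071971  , 577.51597164, 861.64645386])}
```

View pics/top0.png

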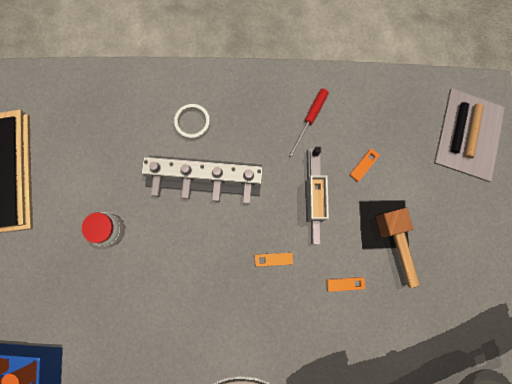

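View pics/scene0.png

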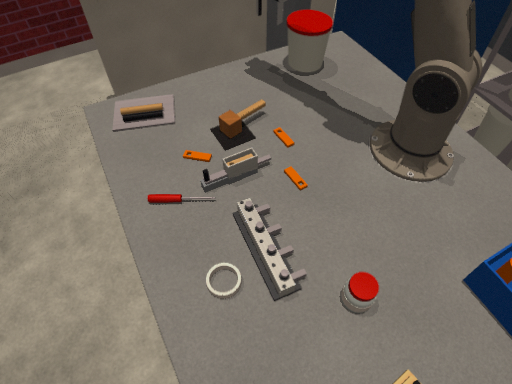

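Top view: the lock bar is at (145–262, 160–195) with its rails pointing down. The magazine is at (317,197), with the knob at (316,152) and the lip at (316,235). The mallet head is at (395,222) on the mat at (385,225).

Look-alikes:
- Loose orange coupons at (365,165), (274,259) and (346,284). These are not meant.
- A handle-like pair on the grey board at (460–475,130). This is not the mallet.

Next I'll measure and take one close crop.

```bash
cat > h.py <<'E'
import numpy as np,cv2
from bench import readout,eyes
def cloud(n="top",save=None):
    p,d=eyes.camera(n);c=eyes.get_calibration(n)
    K=np.array([[c['fx'],0,c['cx']],[0,c['fy'],c['cy']],[0,0,1]])
    h,w=d.shape
    uv=np.stack(np.meshgrid(np.arange(w),np.arange(h)),-1).reshape(-1,1,2).astype(float)
    r=cv2.undistortPoints(uv,K,np.array([c['k1'],0,0,0,0])).reshape(h,w,2)
    P=np.dstack([r*d[...,None],d])
    W=(P-c['t'])@c['R']; W[d==0]=np.nan
    if save: cv2.imwrite("pics/"+save,p)
    return p,W
def crop(p,r,name,s):
    y0,y1,x0,x1=r;cv2.imwrite("pics/"+name,cv2.resize(p[y0:y1,x0:x1],None,fx=s,fy=s,interpolation=cv2.INTER_CUBIC))
def to(x,y,z,yaw=None):
    s=readout.get_state();p=s['tool_pos'];a=np.radians(s['ee_rot'][2])
    d=(np.array([x,y,z])-p)/10
    t=((yaw-s['ee_rot'][2]+180)%360-180) if yaw is not None else 0
    print("t%.1f"%s['clock'],"pos",p.round(1),s['ee_rot'].round(2),"F",s['contact_force'].round(1),"w%.3f"%s['grip_width'])
    print("delta cm tool: ",np.round([d[0]*np.cos(a)+d[1]*np.sin(a),d[0]*np.sin(a)-d[1]*np.cos(a),-d[2],-t],2))
E
python3 - <<'E'
from h import *
p,W=cloud()
np.save("W.npy",W)
crop(p,(130,300,135,435),"c1.png",2.6)
g=lambda u,v:W[v,u].round(0)
for n,(u,v) in dict(pinL=(155,168),pin2=(186,170),pin3=(217,173),pinR=(249,175),knob=(316,151),coup=(319,190),head=(393,221),handle=(408,268),lip=(316,238),matc=(368,240)).items(): print(n,g(u,v))
hsv=cv2.cvtColor(p,cv2.COLOR_BGR2HSV)
# mat: dark
m=(p.max(2)<40)&(W[...,2]<12)&(W[...,2]>-6);m[:, :340]=0;m[:,430:]=0;m[280:]=0
pts=W[m]; print("mat",len(pts),cv2.minAreaRect(pts[:,:2].astype(np.float32)))
def box(name,r,zl,zh):
    y0,y1,x0,x1=r;S=W[y0:y1,x0:x1].reshape(-1,3);S=S[(S[:,2]>zl)&(S[:,2]<zh)]
    print(name,len(S),S.mean(0).round(1),cv2.minAreaRect(S[:,:2].astype(np.float32)))
box("bartop",(145,205,130,275),49,60)
box("pins",(145,205,130,275),68,90)
box("magrim",(160,230,295,340),70,90)
box("inside",(160,230,295,340),48,72)
box("knob",(140,165,300,330),60,110)
box("head",(195,245,365,425),50,90)
box("handle",(235,300,380,430),30,75)
box("lip",(215,255,300,330),20,40)
S=W[145:205,130:275].reshape(-1,3);S=S[(S[:,2]>68)&(S[:,2]<90)].astype(np.float32)
_,l,c=cv2.kmeans(S,4,None,(3,50,.01),5,cv2.KMEANS_PP_CENTERS);print(c.round(1))
for k in range(4):q=S[l[:,0]==k];print(k,len(q),(q.min(0)+q.max(0))/2)
E
```

```text
pinL [621. 209.  76.]
pin2 [617. 136.  77.]
pin3 [611.  65.  76.]
pinR [609.  -9.  74.]
knob [ 668. -165.   79.]
coup [ 579. -174.   58.]
head [ 507. -347.   64.]
handle [ 399. -382.   54.]
lip [ 468. -171.   28.]
matc [ 466. -304.    5.]
mat 1208 ((506.01092529296875, -345.9986572265625), (115.63755798339844, 117.2208023071289), 1.9287559986114502)
bartop 1727 [623.9 100.6  54.1] ((624.620849609375, 103.33470916748047), (283.47955322265625, 41.535072326660156), 86.60184478759766)
pins 239 [619.7 103.3  75.1] ((620.034912109375, 103.54358673095703), (239.37344360351562, 19.764507293701172), 86.70072174072266)
magrim 268 [ 563.  -170.3   76.5] ((561.0979614257812, -170.12179565429688), (100.7815170288086, 40.53802490234375), 0.6344167590141296)
inside 586 [ 559.7 -170.1   59.8] ((559.9788818359375, -169.43841552734375), (99.061767578125, 39.36861801147461), 0.49761897325515747)
knob 52 [ 670.7 -168.3   73. ] ((671.8853759765625, -168.92762756347656), (14.066243171691895, 13.43992805480957), 4.112949848175049)
head 703 [ 500.8 -357.5   63.9] ((492.4446716308594, -361.3743591308594), (83.31954193115234, 61.29520797729492), 14.175345420837402)
handle 637 [ 416.1 -379.6   50.4] ((420.42218017578125, -379.4151611328125), (137.36083984375, 38.66844177246094), 22.422861099243164)
lip 194 [ 487.4 -169.4   28.8] ((488.5301818847656, -163.80941772460938), (41.20907211303711, 63.00528335571289), 77.0186767578125)
[[622.6 140.6  75.3]
 [612.9  -7.3  74.4]
 [625.9 212.7  75.3]
 [617.5  66.6  75.3]]
0 61 [622.96643 141.46768  73.84532]
1 59 [613.6215    -6.428203  73.640526]
2 59 [626.2919   213.81161   75.499405]
3 60 [617.7648   67.4185   73.90561]
```

View pics/c1.png

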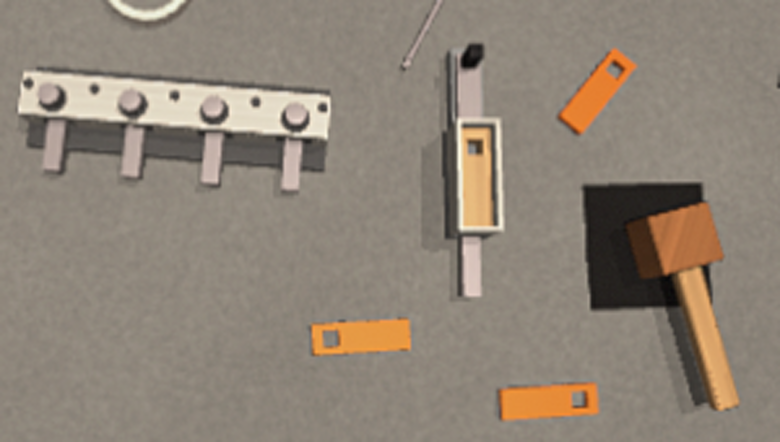

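The crop confirms the magazine holds plain-wood coupons with the top one at z≈59, so there are 3. The four pins are up and the mallet stands on the mat. I'll move behind the knob with the fingers closed.

```bash
python3 -c "
from h import *
W=np.load('W.npy');print(np.nanmedian(W[185:215,316:323,2]),np.nanmedian(W[185:215,316:323,:],(0,1)),W[148:156,314:320].reshape(-1,3)[::5].round(0))
to(706,-169,150,0.6)"
```

```text
58.937278039923314 [ 556.14324427 -173.79894239   58.93727804] [[ 699. -175.   -1.]
 [ 676. -172.   77.]
 [ 673. -170.   77.]
 [ 671. -168.   76.]
 [ 668. -165.   79.]
 [ 666. -163.   76.]
 [ 667. -163.   63.]
 [ 666. -173.   70.]
 [ 666. -173.   61.]
 [ 665. -172.   53.]]
t0.1 pos [ 207.6 -641.9  205. ] [-179.95    0.     17.92] F [0.6 0.7 0.4] w0.997
delta cm tool:  [ 61.98 -29.67   5.5   17.32]
```

step_arm:
  deltas:
    - [5.2, -2.5, 0, 0]
    - [5.2, -2.5, 0, 0]
    - [5.2, -2.5, 0, 0]
    - [5.2, -2.5, 0, 0]
    - [5.2, -2.5, 0, 0]
    - [5.2, -2.5, 0, 0]
    - [5.2, -2.5, 0, 0]
    - [5.2, -2.5, 0, 0]
    - [5.2, -2.5, 0, 8]
    - [5.2, -2.5, 0, 8]
  gripper: 1

```text
clock: 1.4
tool_pos: [639.1, -242.7, 202.7]
ee_rot: [-179.9, 0.2, 1.0]
contact_force: [0.8, -0.9, 0.4]
grip_width: 0.007
```

```bash
python3 -c "
from h import *
to(706,-169,150,0.6)"
```

```text
t1.4 pos [ 639.1 -242.7  202.7] [-179.94    0.2     0.98] F [ 0.8 -0.9  0.4] w0.007
delta cm tool:  [ 6.81 -7.26  5.27  0.38]
```

step_arm:
  deltas:
    - [3.4, -3.6, 0, 0.4]
    - [3.4, -3.6, 0, 0]
    - [0, 0, 0, 0]
    - [0, 0, 4, 0]
    - [0, 0, 4, 0]
    - [0, 0, 4, 0]
    - [0, 0, 2.4, 0]
    - [0, 0, 0, 0]

```text
clock: 2.4
tool_pos: [708.4, -164.0, 52.0]
ee_rot: [-179.9, 0.3, 0.7]
contact_force: [0.0, -0.5, 0.4]
grip_width: 0.005
```

```bash
python3 -c "
from h import *
p,W=cloud(save='t1.png');crop(p,(110,210,260,360),'c2.png',5)
to(706,-169.5,58,0.6)"
```

```text
t2.5 pos [ 709.1 -164.1   53.3] [-179.93    0.26    0.67] F [ 0.3 -0.4 -0.4] w0.004
delta cm tool:  [-0.32  0.53 -0.47  0.07]
```

View pics/c2.png

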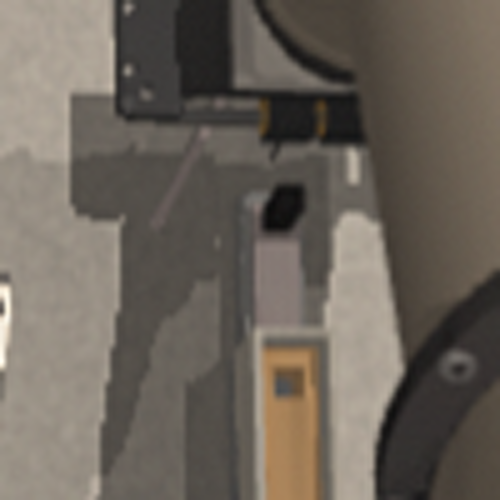

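step_arm:
  deltas:
    - [-0.5, 0.2, -0.1, 0]
    - [-0.5, 0.2, -0.1, 0]
    - [-0.5, 0, 0, 0]
    - [-0.3, 0, 0, 0]

```text
clock: 2.95
tool_pos: [691.7, -169.9, 59.8]
ee_rot: [180.0, -0.0, 0.6]
contact_force: [0.6, -0.2, 0.3]
grip_width: 0.004
```

step_arm:
  deltas:
    - [-0.8, 0, 0, 0]
    - [-0.8, 0, 0, 0]
    - [-0.8, 0, 0, 0]
    - [-0.8, 0, 0, 0]
    - [-0.8, 0, 0, 0]

```text
clock: 3.58
tool_pos: [651.5, -170.1, 60.1]
ee_rot: [180.0, -0.3, 0.7]
contact_force: [5.9, -0.2, -4.0]
grip_width: 0.003
```

step_arm:
  deltas:
    - [-0.8, 0, 0, 0]
    - [-0.6, 0, 0, 0]
    - [-0.4, 0, 0, 0]
    - [0, 0, 0, 0]

```text
clock: 4.08
tool_pos: [636.3, -170.0, 60.9]
ee_rot: [179.9, -0.9, 0.7]
contact_force: [4.2, -0.6, -3.1]
grip_width: 0.005
```

step_arm:
  deltas:
    - [-0.3, 0, 0, 0]
    - [-0.2, 0, 0, 0]
    - [0, 0, 0, 0]

```text
clock: 4.45
tool_pos: [636.6, -169.7, 61.9]
ee_rot: [179.9, -1.6, 0.8]
contact_force: [3.7, 0.0, -1.9]
grip_width: 0.006
```

```bash
cat > mag.py <<'E'
from h import *
def coupon_out(W,p,y=-170):
    m=(abs(W[...,1]-y)<22)&(W[...,0]>420)&(W[...,0]<509)&(W[...,2]>34)&(W[...,2]<50)
    S=W[m]
    if len(S)<10: print("none out",len(S));return
    print("out n",len(S),"xmin %.1f xmax %.1f y %.1f z %.1f"%(S[:,0].min(),S[:,0].max(),(S[:,1].min()+S[:,1].max())/2,np.median(S[:,2])),cv2.minAreaRect(S[:,:2].astype(np.float32)))
E
python3 -c "
from mag import *
p,W=cloud(save='t2.png');coupon_out(W,p);to(690,-169.5,150,0.6)"
```

```text
out n 243 xmin 463.0 xmax 508.0 y -171.0 z 39.3 ((485.39990234375, -170.57301330566406), (45.57209777832031, 28.78688621520996), 2.048189401626587)
t4.5 pos [ 636.4 -169.7   61.9] [179.87  -1.6    0.8 ] F [ 6.5 -0.6 -3.1] w0.004
delta cm tool:  [ 5.36  0.05 -8.81  0.2 ]
```

step_arm:
  deltas:
    - [2, 0, 0, 0]
    - [3, 0, 0, 0]
    - [2, 0, 0, 0]
    - [0, 0, -5, 0]
    - [0, 0, -5, 0]
    - [-4, 0, 0, 0]
    - [-5, 0, 0, 0]
    - [-5, 0, 0, 0]
    - [-5, 0, 0, 0]
    - [-2, 0, 0, 0]

```text
clock: 5.75
tool_pos: [482.1, -170.2, 159.7]
ee_rot: [179.9, -1.0, 0.8]
contact_force: [0.8, 0.3, 0.6]
grip_width: 0.005
```

```bash
python3 -c "
from mag import *
p,W=cloud(save='t3.png');to(485,-170.5,18,0.6)"
```

```text
t5.8 pos [ 480.6 -170.4  159.7] [179.94  -0.99   0.8 ] F [-1.  -1.6  0.2] w0.006
delta cm tool:  [4.400e-01 1.000e-02 1.417e+01 2.000e-01]
```

step_arm:
  deltas:
    - [0.3, 0, 1, 0]
    - [0.1, 0, 3, 0]
    - [0, 0, 3, 0]
    - [0, 0, 3, 0]
    - [0, 0, 2.5, 0]
    - [0, 0, 1.5, 0]
    - [0, 0, 0, 0]
  gripper: 0.47
  squeeze: 25

```text
clock: 6.68
tool_pos: [489.8, -169.0, 12.1]
ee_rot: [-180.0, -0.9, 0.9]
contact_force: [-0.1, -0.1, 0.8]
grip_width: 0.531
```

```bash
python3 -c "
from mag import *
to(485,-170.5,18,0.6)"
```

```text
t6.7 pos [ 489.8 -169.    12.1] [-179.99   -0.93    0.93] F [-0.1 -0.1  0.8] w0.531
delta cm tool:  [-0.48  0.15 -0.59  0.33]
```

step_arm:
  deltas:
    - [-0.5, 0.15, -0.6, 0.3]
    - [0, 0, 0, 0]

```text
clock: 6.92
tool_pos: [485.2, -170.8, 19.5]
ee_rot: [180.0, -1.0, 0.6]
contact_force: [-0.1, -0.2, 0.1]
grip_width: 0.534
```

step_arm:
  deltas:
    - [0, 0, 0, 0]
    - [0, 0, 0, 0]
    - [0, 0, 0, 0]
    - [0, 0, 0, 0]
  gripper: 1
  squeeze: 25

```text
clock: 7.42
tool_pos: [486.1, -171.2, 21.1]
ee_rot: [179.9, -1.2, 0.6]
contact_force: [0.2, -0.2, -0.8]
grip_width: 0.294
```

step_arm:
  deltas:
    - [-1, 0, 0, 0]
    - [-1, 0, 0, 0]
    - [-1, 0, 0, 0]
    - [-1, 0, 0, 0]
    - [-1, 0, 0, 0]
    - [-1, 0, 0, 0]
    - [0, 0, 0, 0]

```text
clock: 8.3
tool_pos: [422.3, -172.1, 20.3]
ee_rot: [179.9, -1.3, 0.6]
contact_force: [-3.2, -0.0, 4.9]
grip_width: 0.298
```

```bash
python3 -c "
from mag import *
p,W=cloud(save='t4.png');crop(p,(160,300,240,400),'c3.png',4);to(430,-169.5,70,0.6)"
```

```text
t8.3 pos [ 422.5 -172.    20.3] [179.92  -1.26   0.58] F [-4.   0.2  6.5] w0.295
delta cm tool:  [ 0.76 -0.25 -4.97 -0.02]
```

View pics/c3.png

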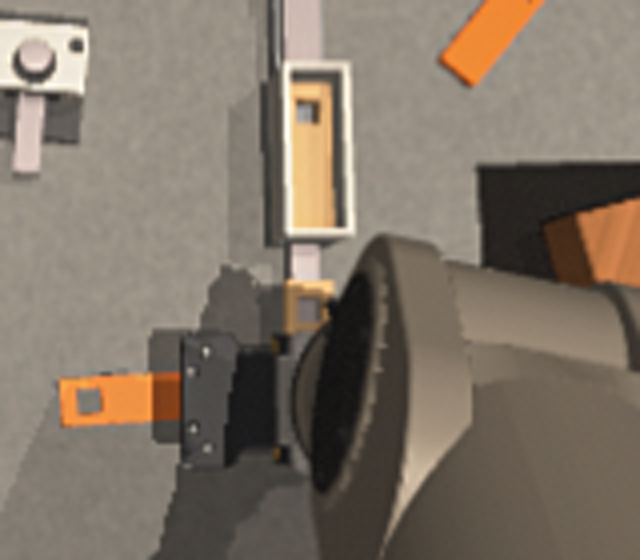

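The coupon is out, holed end forward (hole at 305,305 in the crop), and the stack has dropped. Next it goes to bay 1.

step_arm:
  deltas:
    - [0, 0, -2, 0]
    - [0, 0, -2, 0]
    - [0, 0, -1, 0]

```text
clock: 8.72
tool_pos: [419.7, -171.4, 69.9]
ee_rot: [-180.0, -1.0, 0.6]
contact_force: [0.7, 0.0, -1.3]
grip_width: 0.296
```

```bash
cat >> h.py <<'E'
def bay(yl,xl,z,yaw=-3.35):
    c,s=np.cos(np.radians(-3.35)),np.sin(np.radians(-3.35))
    x,y=620.2+c*xl-s*yl,103.5+s*xl+c*yl
    print("target",round(x,1),round(y,1),z); to(x,y,z,yaw)
E
python3 -c "
from mag import *
bay(-111,-112,60)"
```

```text
target 501.9 -0.8 60
t8.7 pos [ 419.7 -171.4   69.9] [-180.     -0.98    0.59] F [ 0.7  0.  -1.3] w0.296
delta cm tool:  [  8.39 -16.98   0.99   3.94]
```

step_arm:
  deltas:
    - [1, -2.4, 0, 0.6]
    - [1.2, -2.4, 0, 0.6]
    - [1.2, -2.4, 0, 0.6]
    - [1.2, -2.4, 0, 0.6]
    - [1.2, -2.4, 0, 0.6]
    - [1.2, -2.4, 0, 0.6]
    - [1.2, -2.4, 0, 0.4]
    - [0, 0, 0, 0]

```text
clock: 9.72
tool_pos: [506.5, -0.1, 68.8]
ee_rot: [-179.9, -0.7, -3.6]
contact_force: [0.3, -0.3, -1.2]
grip_width: 0.293
```

```bash
python3 -c "
from mag import *
bay(-111,-112,24)
p,W=cloud(save='t5.png')
crop(p,(150,290,190,330),'c4.png',4)"
```

```text
target 501.9 -0.8 24
t9.7 pos [ 5.065e+02 -1.000e-01  6.880e+01] [-179.95   -0.69   -3.6 ] F [ 0.3 -0.3 -1.2] w0.293
delta cm tool:  [-0.46  0.09  4.48 -0.25]
```

View pics/c4.png

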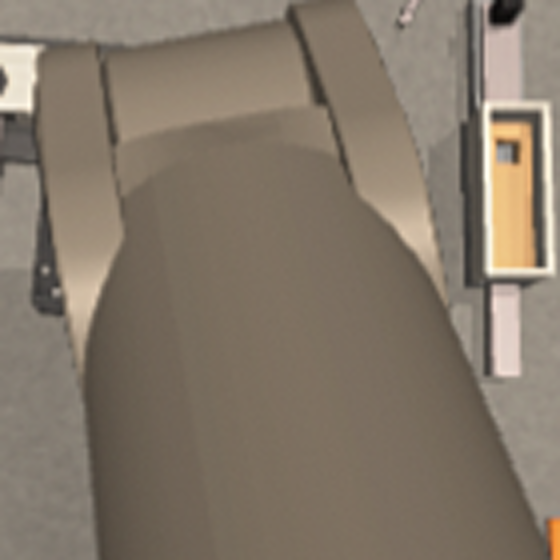

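The top view is blocked by the arm here, so I'll check with the scene camera after lowering.

step_arm:
  deltas:
    - [-0.4, 0.1, 2, -0.25]
    - [0, 0, 1.6, 0]
    - [0, 0, 0.6, 0]
    - [0, 0, 0, 0]

```text
clock: 10.28
tool_pos: [501.0, -4.8, 24.6]
ee_rot: [180.0, -0.6, -3.6]
contact_force: [-0.1, 0.3, -0.7]
grip_width: 0.294
```

```bash
python3 -c "
from mag import *
bay(-111,-112,22.5)
p,W=cloud('scene',save='s5.png')
crop(p,(170,310,200,340),'c5.png',4)"
```

```text
target 501.9 -0.8 22.5
t10.3 pos [501.   -4.8  24.6] [179.95  -0.55  -3.55] F [-0.1  0.3 -0.7] w0.294
delta cm tool:  [ 0.07 -0.41  0.21 -0.2 ]
```

View pics/c5.png

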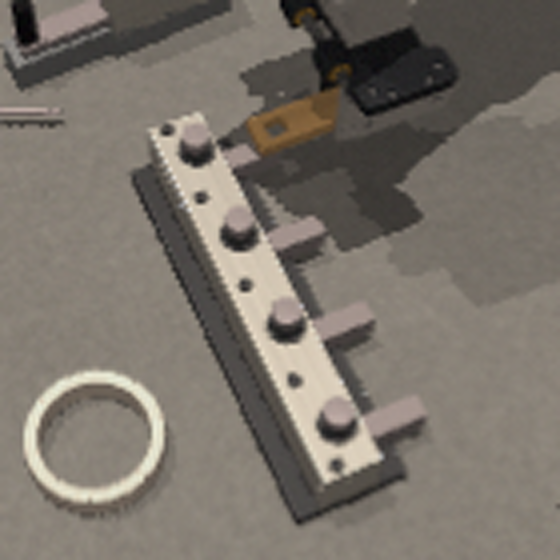

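The coupon at (290,122) in the crop lies over bay 1's rail. I'll correct 4 mm sideways, then slide in.

step_arm:
  deltas:
    - [0, -0.4, 0.15, -0.2]
    - [0, 0, 0, 0]

```text
clock: 10.58
tool_pos: [502.1, -0.5, 24.1]
ee_rot: [180.0, -0.7, -3.3]
contact_force: [0.3, 0.8, 0.6]
grip_width: 0.296
```

step_arm:
  deltas:
    - [0.8, 0, 0, 0]
    - [0.8, 0, 0, 0]
    - [0.8, 0, 0, 0]
    - [0.8, 0, 0, 0]
    - [0, 0, 0, 0]

```text
clock: 11.2
tool_pos: [537.4, -2.4, 25.0]
ee_rot: [180.0, -0.7, -3.3]
contact_force: [0.4, 0.4, -0.8]
grip_width: 0.294
```

```bash
python3 -c "
from mag import *
bay(-111,-48.5,22)"
```

```text
target 565.3 -4.5 22
t11.2 pos [537.4  -2.4  25. ] [179.97  -0.74  -3.35] F [ 0.4  0.4 -0.8] w0.294
delta cm tool:  [2.8  0.04 0.3  0.  ]
```

step_arm:
  deltas:
    - [0.5, 0, 0.25, 0]
    - [0.7, 0, 0, 0]
    - [0.7, 0, 0, 0]
    - [0.5, 0, 0, 0]
    - [0.3, 0, 0, 0]
    - [0, 0, 0, 0]

```text
clock: 11.95
tool_pos: [565.2, -4.1, 22.3]
ee_rot: [180.0, -0.6, -3.3]
contact_force: [-1.3, 0.4, -0.5]
grip_width: 0.297
```

```bash
python3 -c "
from mag import *
bay(-111,-48.5,22)"
```

```text
target 565.3 -4.5 22
t11.9 pos [565.2  -4.1  22.3] [179.96  -0.62  -3.35] F [-1.3  0.4 -0.5] w0.297
delta cm tool:  [0.01 0.04 0.03 0.  ]
```

Push to feel the stop.

step_arm:
  deltas:
    - [0.3, 0, 0.1, 0]
    - [0.3, 0, 0, 0]
    - [0, 0, 0, 0]

```text
clock: 12.32
tool_pos: [565.6, -4.1, 20.8]
ee_rot: [179.9, -0.0, -3.3]
contact_force: [0.9, -0.5, 0.2]
grip_width: 0.297
```

step_arm:
  deltas:
    - [0.3, 0, 0, 0]
    - [0.3, 0, 0, 0]
    - [0.2, 0, 0, 0]

```text
clock: 12.7
tool_pos: [566.2, -4.1, 20.5]
ee_rot: [179.8, 0.7, -3.3]
contact_force: [-13.4, 1.4, 14.9]
grip_width: 0.295
```

At the stop, with 13 N reaction. Release and lift.

step_arm:
  deltas:
    - [0, 0, 0, 0]
    - [0, 0, 0, 0]
    - [0, 0, 0, 0]
    - [0, 0, -2, 0]
    - [0, 0, -4, 0]
    - [0, 0, -4, 0]
    - [0, 0, -3, 0]
    - [0, 4, 0, 0]
    - [0, 5, 0, 0]
    - [0, 5, 0, 0]
  gripper: 0.47

```text
clock: 13.95
tool_pos: [562.9, -143.1, 156.2]
ee_rot: [179.9, 0.4, -2.9]
contact_force: [1.4, -0.8, -0.1]
grip_width: 0.534
```

```bash
cat > chk.py <<'E'
from h import *
def lb(P):
    a=np.radians(-3.35);c,s=np.cos(a),np.sin(a);d=P[...,:2]-[620.2,103.5]
    return np.stack([c*d[...,0]+s*d[...,1],-s*d[...,0]+c*d[...,1]],-1)
def bays(W):
    L=lb(W)
    for i,y in enumerate((-111,-37,37,111)):
        m=(abs(L[...,1]-y)<25)&(L[...,0]>-120)&(L[...,0]<-18)&(W[...,2]>34)&(W[...,2]<50)
        q=L[m]
        h=(abs(L[...,1]-y)<7)&(abs(L[...,0])<7)
        print("bay",i+1,len(q),"outer end %.1f y %.1f z %.1f"%(*(q.min(0)[0:1]),(q[:,1].min()+q[:,1].max())/2,np.median(W[m][:,2])) if len(q)>9 else "-", "pin top z",np.nanmedian(W[h][:,2]).round(1))
def mallet(W,p):
    m=(W[...,2]>56)&(W[...,2]<75)&(W[...,0]>350)&(W[...,0]<620)&(W[...,1]<-240)&(W[...,1]>-520)
    S=W[m]; print("head top n",len(S),cv2.minAreaRect(S[:,:2].astype(np.float32)) if len(S)>9 else "", S[:,2].mean() if len(S) else "")
    m=(W[...,2]>42)&(W[...,2]<56)&(W[...,0]>300)&(W[...,0]<620)&(W[...,1]<-240)&(W[...,1]>-560)
    S=W[m]; print("handle n",len(S),cv2.minAreaRect(S[:,:2].astype(np.float32)) if len(S)>9 else "")
E
python3 -c "
from mag import *
from chk import *
p,W=cloud();bays(W);mallet(W,p);p,W=cloud('scene',save='s6.png');bays(W);mallet(W,p)
to(706,-169.5,150,0.6)"
```

```text
bay 1 268 outer end -72.5 y -110.0 z 39.2 pin top z 75.1
bay 2 0 - pin top z 75.9
bay 3 0 - pin top z 75.6
bay 4 0 - pin top z 75.1
head top n 0  
handle n 0 
bay 1 171 outer end -72.3 y -110.4 z 40.4 pin top z 75.6
bay 2 0 - pin top z 76.4
bay 3 1 - pin top z 76.3
bay 4 0 - pin top z 76.4
head top n 147 ((453.093505859375, -383.4353942871094), (180.909423828125, 59.31922912597656), 21.004169464111328) 65.8068841065017
handle n 113 ((445.8515625, -366.6890869140625), (184.959228515625, 56.41936111450195), 9.102910041809082)
t14.1 pos [ 561.9 -147.9  155.9] [179.75   0.45  -3.3 ] F [ 0.6 -0.2  0.1] w0.523
delta cm tool:  [14.51  1.33  0.59 -3.9 ]
```

Coupon 1 is fully home: outer end at −72.5, and −73 is the exact value. Next is the second coupon.

step_arm:
  deltas:
    - [4.8, 0.4, 0, -1.9]
    - [4.8, 0.9, 0, -2]
    - [4.9, 0.9, 0, 0]
    - [0, 0, 0, 0]
    - [0, 0, 3, 0]
    - [0, 0, 3, 0]
    - [0, 0, 2.2, 0]
    - [0, 0, 0, 0]
  gripper: 1

```text
clock: 15.05
tool_pos: [708.4, -173.4, 70.3]
ee_rot: [179.8, 0.4, 0.6]
contact_force: [-0.1, 0.1, -0.1]
grip_width: 0.006
```

```bash
python3 -c "
from mag import *
to(692,-169.5,60,0.6)"
```

```text
t15.1 pos [ 708.4 -173.4   70.3] [179.79   0.44   0.6 ] F [-0.1  0.1 -0.1] w0.006
delta cm tool:  [-1.64 -0.41  1.03  0.  ]
```

step_arm:
  deltas:
    - [0, -0.4, 1, 0]
    - [-0.8, 0, 0, 0]
    - [-0.8, 0, 0, 0]
    - [-0.8, 0, 0, 0]
    - [-0.8, 0, 0, 0]
    - [-0.8, 0, 0, 0]
    - [-0.8, 0, 0, 0]
    - [-0.8, 0, 0, 0]
    - [-0.8, 0, 0, 0]

```text
clock: 16.18
tool_pos: [643.0, -169.5, 64.0]
ee_rot: [179.8, -0.0, 0.6]
contact_force: [5.9, 0.4, -4.3]
grip_width: 0.005
```

step_arm:
  deltas:
    - [-0.4, 0, 0, 0]
    - [-0.4, 0, 0, 0]
    - [-0.2, 0, 0, 0]
    - [0, 0, 0, 0]

```text
clock: 16.68
tool_pos: [636.3, -169.5, 65.0]
ee_rot: [179.7, -0.5, 0.7]
contact_force: [4.1, -0.2, -1.8]
grip_width: 0.002
```

```bash
python3 -c "
from mag import *
p,W=cloud(save='t7.png');coupon_out(W,p);to(690,-169.5,150,0.6)"
```

```text
out n 241 xmin 463.0 xmax 508.0 y -170.8 z 39.4 ((485.5560302734375, -170.73440551757812), (45.0225944519043, 28.616783142089844), 0.3982921540737152)
t16.7 pos [ 636.1 -169.5   65.1] [179.72  -0.53   0.66] F [ 7.4  1.  -2.2] w0.004
delta cm tool:  [ 5.39  0.06 -8.49  0.06]
```

Same as before. Retreat, cross over, descend beside the coupon.

step_arm:
  deltas:
    - [2, 0, 0, 0]
    - [3, 0, 0, 0]
    - [2, 0, 0, 0]
    - [0, 0, -5, 0]
    - [0, 0, -5, 0]
    - [-4, 0, 0, 0]
    - [-5, 0, 0, 0]
    - [-5, 0, 0, 0]
    - [-5, 0, 0, 0]
    - [-1.5, 0, 0, 0]

```text
clock: 17.98
tool_pos: [489.1, -171.7, 166.9]
ee_rot: [179.7, 0.2, 0.5]
contact_force: [-0.0, 0.8, 0.3]
grip_width: 0.005
```

step_arm:
  deltas:
    - [0, 0, 1, 0]
    - [0, 0, 3, 0]
    - [0, 0, 3, 0]
    - [0, 0, 3, 0]
    - [0, 0, 2.4, 0]
    - [0, 0, 1, 0]
    - [0, 0, 0, 0]
  gripper: 0.47

```text
clock: 18.85
tool_pos: [493.5, -171.6, 26.1]
ee_rot: [179.7, 0.2, 0.7]
contact_force: [-0.2, 0.3, 0.5]
grip_width: 0.528
```

```bash
python3 -c "
from mag import *
to(485,-170.8,19,0.6)"
```

```text
t18.9 pos [ 493.5 -171.6   26.1] [179.73   0.19   0.66] F [-0.2  0.3  0.5] w0.528
delta cm tool:  [-0.85 -0.09  0.71  0.06]
```

step_arm:
  deltas:
    - [-0.8, -0.1, 0.6, 0]
    - [0, 0, 0, 0]

```text
clock: 19.1
tool_pos: [485.8, -170.7, 20.7]
ee_rot: [179.7, 0.1, 0.7]
contact_force: [-0.6, -1.3, 0.3]
grip_width: 0.529
```

step_arm:
  deltas:
    - [0, 0, 0, 0]
    - [0, 0, 0, 0]
    - [0, 0, 0, 0]
    - [0, 0, 0, 0]
  gripper: 1
  squeeze: 25

```text
clock: 19.6
tool_pos: [486.6, -171.1, 22.1]
ee_rot: [179.7, -0.0, 0.7]
contact_force: [0.2, 0.2, -0.1]
grip_width: 0.294
```

step_arm:
  deltas:
    - [-1, 0, 0, 0]
    - [-1, 0, 0, 0]
    - [-1, 0, 0, 0]
    - [-1, 0, 0, 0]
    - [-1, 0, 0, 0]
    - [-1, 0, 0, 0]
    - [0, 0, 0, 0]
    - [0, 0, -2, 0]
    - [0, 0, -2, 0]
    - [0, 0, -1, 0]

```text
clock: 20.85
tool_pos: [421.6, -171.4, 72.8]
ee_rot: [179.7, 0.1, 0.6]
contact_force: [0.3, 0.6, -0.9]
grip_width: 0.297
```

```bash
python3 -c "
from mag import *
bay(-37,-112,60)"
```

```text
target 506.2 73.1 60
t20.9 pos [ 421.6 -171.4   72.8] [1.797e+02 7.000e-02 6.400e-01] F [ 0.3  0.6 -0.9] w0.297
delta cm tool:  [  8.74 -24.35   1.28   3.99]
```

step_arm:
  deltas:
    - [0.9, -3, 0, 0.5]
    - [0.9, -3, 0, 0.5]
    - [1.1, -3, 0, 0.5]
    - [1.1, -3, 0, 0.5]
    - [1.1, -3, 0, 0.5]
    - [1.1, -3, 0, 0.5]
    - [1.1, -3, 0, 0.5]
    - [0.9, -3, 0, 0.5]
    - [0, 0, 0, 0]
    - [0, 0, 0, 0]

```text
clock: 22.1
tool_pos: [512.7, 74.2, 70.4]
ee_rot: [179.7, -0.0, -3.6]
contact_force: [0.9, -0.1, -0.7]
grip_width: 0.298
```

step_arm:
  deltas:
    - [0, 0, 2, 0]
    - [0, 0, 1.6, 0]
    - [0, 0, 0, 0]

```text
clock: 22.48
tool_pos: [512.4, 71.5, 33.3]
ee_rot: [179.6, -0.0, -3.7]
contact_force: [-0.6, 0.3, -0.5]
grip_width: 0.294
```

```bash
python3 -c "
from mag import *
bay(-37,-112,25)"
```

```text
target 506.2 73.1 25
t22.5 pos [512.4  71.5  33.3] [ 1.7964e+02 -4.0000e-02 -3.7100e+00] F [-0.6  0.3 -0.5] w0.294
delta cm tool:  [-0.63 -0.12  0.83 -0.36]
```

step_arm:
  deltas:
    - [0, -0.15, 0.8, -0.4]
    - [0, 0, 0, 0]
    - [0, 0, 0, 0]

```text
clock: 22.85
tool_pos: [513.0, 72.7, 25.6]
ee_rot: [179.7, -0.1, -3.3]
contact_force: [0.8, 0.7, -0.9]
grip_width: 0.296
```

```bash
python3 -c "
from mag import *
bay(-37,-49,23)"
```

```text
target 569.1 69.4 23
t22.9 pos [513.   72.7  25.6] [ 1.7965e+02 -9.0000e-02 -3.3200e+00] F [ 0.8  0.7 -0.9] w0.296
delta cm tool:  [5.62 0.   0.26 0.03]
```

step_arm:
  deltas:
    - [0.7, 0, 0.2, 0]
    - [0.8, 0, 0.1, 0]
    - [0.8, 0, 0.1, 0]
    - [0.8, 0, 0.1, 0]
    - [0.8, 0, 0, 0]
    - [0.6, 0, 0, 0]
    - [0.4, 0, 0, 0]
    - [0, 0, 0, 0]

```text
clock: 23.85
tool_pos: [563.2, 70.1, 21.6]
ee_rot: [179.6, 0.2, -3.3]
contact_force: [0.9, -0.7, 0.7]
grip_width: 0.296
```

```bash
python3 -c "
from mag import *
bay(-37,-48.5,23)"
```

```text
target 569.6 69.4 23
t23.9 pos [563.2  70.1  21.6] [179.59   0.23  -3.31] F [ 0.9 -0.7  0.7] w0.296
delta cm tool:  [ 0.65  0.03 -0.14  0.04]
```

step_arm:
  deltas:
    - [0.4, 0, -0.1, 0]
    - [0.4, 0, 0, 0]
    - [0.3, 0, 0, 0]
    - [0.3, 0, 0, 0]
    - [0.2, 0, 0, 0]

```text
clock: 24.48
tool_pos: [571.8, 69.5, 21.2]
ee_rot: [179.4, 1.1, -3.2]
contact_force: [-12.6, 0.7, 16.2]
grip_width: 0.293
```

step_arm:
  deltas:
    - [0, 0, 0, 0]
    - [0, 0, 0, 0]
    - [0, 0, 0, 0]
    - [0, 0, -2, 0]
    - [0, 0, -4, 0]
    - [0, 0, -4, 0]
    - [0, 0, -3, 0]
    - [0, 4, 0, 0]
    - [0, 5, 0, 0]
    - [0, 5, 0, 0]
  gripper: 0.47

```text
clock: 25.72
tool_pos: [568.8, -68.6, 157.0]
ee_rot: [179.5, 1.0, -2.8]
contact_force: [1.1, -0.2, 0.3]
grip_width: 0.529
```

step_arm:
  deltas:
    - [0, 5, 0, 0]
    - [0, 4, 0, 0]
    - [0, 0, 0, 0]

```text
clock: 26.1
tool_pos: [563.5, -166.1, 158.2]
ee_rot: [179.4, 0.9, -3.2]
contact_force: [-0.4, 1.2, 0.3]
grip_width: 0.531
```

```bash
python3 -c "
from mag import *
from chk import *
p,W=cloud();bays(W);p,W=cloud('scene',save='s7.png');bays(W)
to(706,-169.5,150,0.6)"
```

```text
bay 1 266 outer end -72.6 y -110.0 z 39.3 pin top z 75.5
bay 2 268 outer end -72.1 y -36.0 z 39.3 pin top z 75.1
bay 3 2 - pin top z 75.4
bay 4 0 - pin top z 75.7
bay 1 172 outer end -72.0 y -111.4 z 40.5 pin top z 75.9
bay 2 189 outer end -71.4 y -36.3 z 40.7 pin top z 76.4
bay 3 0 - pin top z 76.9
bay 4 0 - pin top z 75.7
t26.2 pos [ 564.1 -162.4  158.1] [179.49   0.92  -2.94] F [-0.3  1.1 -0.9] w0.529
delta cm tool:  [14.21 -0.02  0.81 -3.54]
```

Both are home. Now the third.

step_arm:
  deltas:
    - [4.7, -0.5, 0, -1.8]
    - [4.7, 0, 0, -1.8]
    - [4.8, 0, 0, 0]
    - [0, 0, 0, 0]
    - [0, 0, 3, 0]
    - [0, 0, 3, 0]
    - [0, 0, 2.9, 0]
    - [0, 0, 0, 0]
  gripper: 1

```text
clock: 27.2
tool_pos: [708.9, -145.4, 64.7]
ee_rot: [179.8, 0.9, 1.6]
contact_force: [-0.8, -0.2, 0.8]
grip_width: 0.004
```

```bash
python3 -c "
from mag import *
to(692,-169.5,60,0.6)"
```

```text
t27.2 pos [ 708.9 -145.4   64.7] [179.82   0.93   1.59] F [-0.8 -0.2  0.8] w0.004
delta cm tool:  [-1.76  2.36  0.47  0.99]
```

step_arm:
  deltas:
    - [0, 1.2, 0.3, 0.5]
    - [0, 1.2, 0.2, 0.5]
    - [-0.6, 0, 0, 0]
    - [-0.6, 0, 0, 0]
    - [-0.7, 0, 0, 0]

```text
clock: 27.82
tool_pos: [691.1, -171.4, 64.3]
ee_rot: [179.8, 0.6, 0.5]
contact_force: [2.1, -0.4, -0.7]
grip_width: 0.003
```

step_arm:
  deltas:
    - [-0.8, 0, 0, 0]
    - [-0.8, 0, 0, 0]
    - [-0.8, 0, 0, 0]
    - [-0.8, 0, 0, 0]
    - [-0.8, 0, 0, 0]
    - [-0.6, 0, 0, 0]
    - [-0.4, 0, 0, 0]
    - [-0.2, 0, 0, 0]
    - [0, 0, 0, 0]

```text
clock: 28.95
tool_pos: [636.3, -171.3, 65.4]
ee_rot: [179.7, 0.5, 0.6]
contact_force: [3.2, -0.6, -2.8]
grip_width: 0.006
```

```bash
python3 -c "
from mag import *
p,W=cloud(save='t8.png');coupon_out(W,p);to(635,-169.5,60,0.6)"
```

```text
out n 241 xmin 462.9 xmax 508.3 y -170.9 z 39.4 ((485.55706787109375, -170.67149353027344), (45.0843391418457, 29.019390106201172), 0.7014794945716858)
t29.0 pos [ 636.4 -171.3   65.4] [179.75   0.46   0.56] F [ 3.8 -0.5 -2.3] w0.003
delta cm tool:  [-0.14 -0.18  0.54 -0.04]
```

step_arm:
  deltas:
    - [2, 0, 0, 0]
    - [3, 0, 0, 0]
    - [2, 0, 0, 0]
    - [0, 0, -5, 0]
    - [0, 0, -5, 0]
    - [-4, 0, 0, 0]
    - [-5, 0, 0, 0]
    - [-5, 0, 0, 0]
    - [-5, 0, 0, 0]
    - [-2, 0, 0, 0]

```text
clock: 30.25
tool_pos: [489.7, -171.2, 169.0]
ee_rot: [179.8, 1.2, 0.6]
contact_force: [0.4, 0.6, 0.5]
grip_width: 0.005
```

step_arm:
  deltas:
    - [0, 0, 1, 0]
    - [0, 0, 3, 0]
    - [0, 0, 3, 0]
    - [0, 0, 3, 0]
    - [0, 0, 2.4, 0]
    - [0, 0, 1, 0]
    - [0, 0, 0, 0]
  gripper: 0.47

```text
clock: 31.12
tool_pos: [489.0, -170.8, 28.8]
ee_rot: [179.9, 1.3, 0.6]
contact_force: [-0.5, -0.3, -0.4]
grip_width: 0.531
```

```bash
python3 -c "
from mag import *
to(485,-170.8,20,0.6)"
```

```text
t31.1 pos [ 489.  -170.8   28.8] [179.9    1.33   0.64] F [-0.5 -0.3 -0.4] w0.531
delta cm tool:  [-0.4  -0.    0.88  0.04]
```

step_arm:
  deltas:
    - [-0.4, 0, 0.9, 0]
    - [0, 0, 0, 0]

```text
clock: 31.38
tool_pos: [485.4, -171.0, 20.4]
ee_rot: [179.9, 1.2, 0.6]
contact_force: [0.1, 0.9, -0.0]
grip_width: 0.531
```

step_arm:
  deltas:
    - [0, 0, 0, 0]
    - [0, 0, 0, 0]
    - [0, 0, 0, 0]
    - [0, 0, 0, 0]
  gripper: 1
  squeeze: 25

```text
clock: 31.88
tool_pos: [486.2, -171.3, 21.6]
ee_rot: [179.8, 1.1, 0.6]
contact_force: [-0.3, 0.9, -0.7]
grip_width: 0.298
```

step_arm:
  deltas:
    - [-1, 0, 0, 0]
    - [-1, 0, 0, 0]
    - [-1, 0, 0, 0]
    - [-1, 0, 0, 0]
    - [-1, 0, 0, 0]
    - [-1, 0, 0, 0]
    - [0, 0, 0, 0]
    - [0, 0, -2, 0]
    - [0, 0, -2, 0]
    - [0, 0, -1, 0]

```text
clock: 33.12
tool_pos: [422.1, -171.7, 73.8]
ee_rot: [179.9, 1.2, 0.6]
contact_force: [-0.3, -1.0, 0.3]
grip_width: 0.294
```

```bash
python3 -c "
from mag import *
bay(37,-112,60)"
```

```text
target 510.6 147.0 60
t33.1 pos [ 422.1 -171.7   73.8] [179.87   1.21   0.62] F [-0.3 -1.   0.3] w0.294
delta cm tool:  [  9.19 -31.77   1.38   3.97]
```

step_arm:
  deltas:
    - [0.9, -3.3, 0, 0.4]
    - [0.9, -3.3, 0, 0.4]
    - [1, -3.3, 0, 0.4]
    - [1, -3.3, 0, 0.4]
    - [1, -3.3, 0, 0.4]
    - [1, -3.2, 0, 0.4]
    - [1, -3.2, 0, 0.4]
    - [1, -3.2, 0, 0.4]
    - [1, -3.2, 0, 0.4]
    - [0.7, -2, 0, 0.3]

```text
clock: 34.38
tool_pos: [528.2, 148.0, 69.7]
ee_rot: [179.8, 1.1, -3.6]
contact_force: [0.9, 0.4, -1.0]
grip_width: 0.295
```

step_arm:
  deltas:
    - [0, 0, 2, 0]
    - [0, 0, 1.6, 0]
    - [0, 0, 0, 0]

```text
clock: 34.75
tool_pos: [527.8, 150.3, 31.8]
ee_rot: [179.8, 1.1, -3.5]
contact_force: [0.6, -0.3, -0.1]
grip_width: 0.294
```

```bash
python3 -c "
from mag import *
bay(37,-112,25)"
```

```text
target 510.6 147.0 25
t34.8 pos [527.8 150.3  31.8] [179.81   1.12  -3.45] F [ 0.6 -0.3 -0.1] w0.294
delta cm tool:  [-1.7   0.44  0.68 -0.1 ]
```

step_arm:
  deltas:
    - [-1, 0.4, 0, -0.1]
    - [0, 0, 0.7, 0]
    - [0, 0, 0, 0]
    - [0, 0, 0, 0]

```text
clock: 35.25
tool_pos: [517.3, 145.9, 25.8]
ee_rot: [179.8, 1.0, -3.4]
contact_force: [0.2, 0.4, -0.6]
grip_width: 0.294
```

```bash
python3 -c "
from mag import *
bay(37,-48.5,23)"
```

```text
target 573.9 143.3 23
t35.2 pos [517.3 145.9  25.8] [179.83   1.03  -3.42] F [ 0.2  0.4 -0.6] w0.294
delta cm tool:  [ 5.67 -0.07  0.28 -0.07]
```

step_arm:
  deltas:
    - [0.7, -0.1, 0.1, 0]
    - [0.8, 0, 0.1, 0]
    - [0.8, 0, 0.1, 0]
    - [0.8, 0, 0, 0]
    - [0.8, 0, 0, 0]
    - [0.6, 0, 0, 0]
    - [0.4, 0, 0, 0]
    - [0, 0, 0, 0]

```text
clock: 36.25
tool_pos: [570.7, 143.9, 21.8]
ee_rot: [179.8, 1.0, -3.4]
contact_force: [-0.2, 0.2, -0.6]
grip_width: 0.298
```

```bash
python3 -c "
from mag import *
bay(37,-48.5,23)"
```

```text
target 573.9 143.3 23
t36.2 pos [570.7 143.9  21.8] [179.85   0.99  -3.45] F [-0.2  0.2 -0.6] w0.298
delta cm tool:  [ 0.33  0.04 -0.12 -0.1 ]
```

step_arm:
  deltas:
    - [0.4, 0, -0.1, 0]
    - [0.4, 0, 0, 0]
    - [0.3, 0, 0, 0]
    - [0.3, 0, 0, 0]

```text
clock: 36.75
tool_pos: [575.7, 143.6, 21.2]
ee_rot: [179.6, 1.9, -3.3]
contact_force: [-16.9, -0.3, 16.3]
grip_width: 0.294
```

step_arm:
  deltas:
    - [0, 0, 0, 0]
    - [0, 0, 0, 0]
    - [0, 0, 0, 0]
    - [0, 0, -2, 0]
    - [0, 0, -4, 0]
    - [0, 0, -4, 0]
    - [0, 0, -3, 0]
    - [0, 4, 0, 0]
    - [0, 5, 0, 0]
    - [0, 5, 0, 0]
  gripper: 0.47

```text
clock: 38.0
tool_pos: [574.7, 6.0, 166.4]
ee_rot: [179.9, 1.4, -2.9]
contact_force: [0.5, 0.1, 0.6]
grip_width: 0.528
```

step_arm:
  deltas:
    - [0, 5, 0, 0]
    - [0, 5, 0, 0]
    - [0, 5, 0, 0]
    - [0, 0, 0, 0]
    - [0, 0, 0, 0]
  gripper: 0.3

```text
clock: 38.62
tool_pos: [567.2, -152.7, 174.7]
ee_rot: [179.8, 1.0, -3.2]
contact_force: [-0.6, 0.5, 0.6]
grip_width: 0.702
```

```bash
python3 -c "
from mag import *
from chk import *
p,W=cloud(save='t9.png');bays(W);mallet(W,p);crop(p,(130,310,135,435),'c6.png',2.6)
for r in ((W[185:215,316:323,2],)): print('mag inside z',np.nanmedian(r))
p,W=cloud('scene',save='s8.png');bays(W);mallet(W,p)
to(440,-380,150,0.6)"
```

```text
bay 1 266 outer end -72.6 y -110.0 z 39.3 pin top z 75.3
bay 2 271 outer end -71.7 y -36.1 z 39.3 pin top z 75.3
bay 3 271 outer end -71.3 y 38.6 z 39.3 pin top z 75.0
bay 4 0 - pin top z 75.0
head top n 0  
handle n 0 
mag inside z 29.694924690868316
bay 1 167 outer end -71.2 y -110.5 z 40.9 pin top z 75.0
bay 2 185 outer end -71.4 y -37.0 z 40.5 pin top z 76.1
bay 3 210 outer end -71.6 y 37.8 z 40.5 pin top z 76.3
bay 4 1 - pin top z 76.6
head top n 151 ((460.1329650878906, -351.733154296875), (180.73182678222656, 61.8431510925293), 12.220686912536621) 65.96895003094365
handle n 85 ((457.9827880859375, -340.10296630859375), (185.5679473876953, 61.02750015258789), 3.616848945617676)
t38.7 pos [ 567.2 -152.4  174.4] [179.79   0.99  -3.14] F [ 0.2  0.4 -0.4] w0.703
delta cm tool:  [-11.46  23.42   2.44  -3.74]
```

View pics/c6.png

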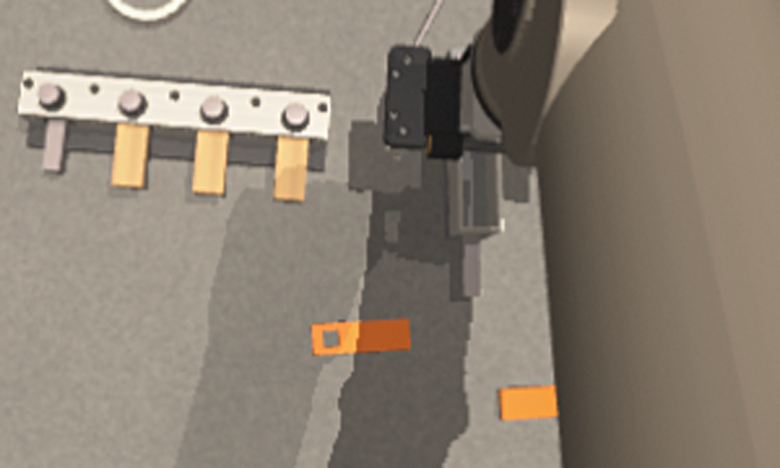

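The three coupons are in bays 1–3 and the magazine is empty. The scene camera shows the mallet has been knocked, so I'll move aside for a clear view.

step_arm:
  deltas:
    - [-2, -5, 0, 0]
    - [-2, -5, 0, 0]
    - [-2, -5, 0, 0]
    - [0, -5, 0, 0]
    - [0, 0, 0, 0]

```text
clock: 39.35
tool_pos: [516.1, 62.2, 176.2]
ee_rot: [179.9, 0.9, -2.7]
contact_force: [0.1, -0.7, -0.0]
grip_width: 0.701
```

```bash
python3 -c "
from mag import *
from chk import *
p,W=cloud(save='t10.png');bays(W);mallet(W,p);crop(p,(180,320,330,470),'c7.png',4)
np.save('W2.npy',W);print('mag',np.nanmedian(W[185:215,316:323,2]))
q,V=cloud('scene',save='s10.png');np.save('V2.npy',V)
to(440,-380,150,0.6)"
```

```text
bay 1 0 - pin top z 74.1
bay 2 0 - pin top z nan
bay 3 0 - pin top z nan
bay 4 0 - pin top z nan
head top n 597 ((485.60943603515625, -344.4505310058594), (124.05608367919922, 60.41099166870117), 11.889025688171387) 65.88927282868308
handle n 654 ((458.1607666015625, -350.0184631347656), (185.11907958984375, 51.36603546142578), 17.782093048095703)
mag 29.58872727839646
t39.5 pos [516.2  58.1 175.9] [179.78   0.9   -2.95] F [-0.4 -0.4 -0.1] w0.703
delta cm tool:  [-5.36 44.14  2.59 -3.55]
  return np.nanmean(a, axis, out=out, keepdims=keepdims)
```

View pics/c7.png

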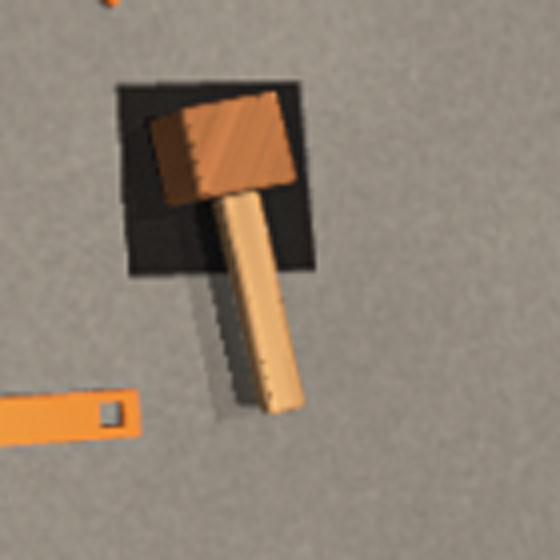

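```bash
cat > mal.py <<'E'
from h import *
def mallet_fit(W):
    R=(W[...,0]>300)&(W[...,0]<620)&(W[...,1]<-230)&(W[...,1]>-560)
    H=W[R&(W[...,2]>63)&(W[...,2]<72)]
    h=cv2.minAreaRect(H[:,:2].astype(np.float32)); print("head",h,H[:,2].mean())
    S=W[R&(W[...,2]>48)&(W[...,2]<57.5)]
    c=H[:,:2].mean(0); S=S[np.linalg.norm(S[:,:2]-c,axis=1)>45]
    r=cv2.minAreaRect(S[:,:2].astype(np.float32)); print("handle",len(S),r,S[:,2].mean())
    m=S[:,:2].mean(0); _,_,v=np.linalg.svd(S[:,:2]-m,full_matrices=False); d=v[0]*np.sign(v[0]@(np.array(h[0])-m))
    t=(S[:,:2]-m)@d; print("axis yaw",np.degrees(np.arctan2(d[1],d[0])),"mid",m,"t",t.min(),t.max(),"rear end",m+d*t.min(),"grip from rear",m+d*(t.min()+95))
    k=(np.array(h[0])-m)@d; print("grip from head",np.array(h[0])-62*d,"head lateral",np.cross(d,np.array(h[0])-m))
E
python3 -W ignore -c "
from mal import *
mallet_fit(np.load('W2.npy'));mallet_fit(np.load('V2.npy'))"
```

```text
head ((519.3414916992188, -337.4716796875), (54.00105285644531, 61.08582305908203), 10.277544021606445) 66.29274945436458
handle 469 ((421.2662658691406, -355.4758605957031), (110.00956726074219, 26.898557662963867), 10.688652038574219) 51.91843341928189
axis yaw 10.623664432823883 mid [ 421.18488817 -354.80833949] t -55.038115358338885 54.948088526248426 rear end [ 367.09016522 -364.95501833] grip from rear [ 460.46179771 -347.44107397]
grip from head [ 458.40421576 -348.90183285] head lateral -1.0563901658064019
head ((522.7506103515625, -338.5931701660156), (55.09731674194336, 62.32783126831055), 11.84360408782959) 67.74797709625422
handle 173 ((423.35540771484375, -354.56298828125), (114.43814849853516, 27.897186279296875), 6.385408878326416) 53.575582310970056
axis yaw 10.46158067822175 mid [ 425.40524669 -354.19229215] t -58.91759333806401 54.63437895462925 rear end [ 367.46704738 -364.89032305] grip from rear [ 460.8878513  -347.64058697]
grip from head [ 461.78124358 -349.85089266] head lateral -2.335782266975656
```

The mallet is at head (520,−338), yaw 10.5°, grip point about (460,−348). I'll grasp 8 mm ahead of the grip point.

```bash
python3 -c "
from h import *
to(468,-346.5,150,10.5)"
```

```text
t39.5 pos [516.2  58.1 175.9] [179.78   0.9   -2.95] F [-0.4 -0.4 -0.1] w0.703
delta cm tool:  [ -2.73  40.66   2.59 -13.45]
```

step_arm:
  deltas:
    - [-0.2, 4.9, 0, 0]
    - [-0.2, 4.9, 0, 0]
    - [-0.2, 4.9, 0, 0]
    - [-0.2, 4.9, 0, 0]
    - [-0.3, 4.9, 0, 0]
    - [-0.3, 4.9, 0, 0]
    - [-0.3, 4.9, 0, 0]
    - [-0.3, 4.9, 0, -6]
    - [0, 0, 0, -6]
    - [0, 0, 0, 0]

```text
clock: 40.7
tool_pos: [467.4, -356.0, 178.3]
ee_rot: [179.8, 1.0, 8.6]
contact_force: [0.1, -0.6, 0.0]
grip_width: 0.702
```

```bash
python3 -c "
from h import *
to(468,-346.5,100,10.5)"
```

```text
t40.7 pos [ 467.4 -356.   178.3] [179.83   1.04   8.59] F [ 0.1 -0.6  0. ] w0.702
delta cm tool:  [ 0.2  -0.93  7.83 -1.91]
```

step_arm:
  deltas:
    - [0.1, -0.9, 0, -1.9]
    - [0, 0, 3, 0]
    - [0, 0, 3, 0]
    - [0, 0, 2.8, 0]
    - [0, 0, 0, 0]

```text
clock: 41.32
tool_pos: [466.0, -343.3, 89.4]
ee_rot: [179.8, 1.0, 10.6]
contact_force: [0.2, 0.2, -0.5]
grip_width: 0.703
```

```bash
python3 -c "
from h import *
to(468,-346.5,24,10.5)"
```

```text
t41.3 pos [ 466.  -343.3   89.4] [179.84   0.96  10.55] F [ 0.2  0.2 -0.5] w0.703
delta cm tool:  [0.13 0.35 6.54 0.05]
```

step_arm:
  deltas:
    - [0.1, 0.3, 0, 0]
    - [0, 0, 2.5, 0]
    - [0, 0, 2.5, 0]
    - [0, 0, 1.3, 0]
    - [0, 0, 0, 0]
    - [0, 0, 0, 0]

```text
clock: 42.08
tool_pos: [471.7, -348.0, 32.5]
ee_rot: [179.5, 0.5, 10.6]
contact_force: [-0.4, 0.6, 0.3]
grip_width: 0.702
```

```bash
python3 -c "
from h import *
to(468,-346.5,24,10.5)"
```

```text
t42.1 pos [ 471.7 -348.    32.5] [179.47   0.53  10.59] F [-0.4  0.6  0.3] w0.702
delta cm tool:  [-0.33 -0.22  0.85  0.09]
```

step_arm:
  deltas:
    - [-0.3, -0.2, 0.8, 0]
    - [0, 0, 0, 0]

```text
clock: 42.32
tool_pos: [468.5, -347.0, 25.2]
ee_rot: [179.4, 0.5, 10.6]
contact_force: [-0.5, 0.0, -0.0]
grip_width: 0.7
```

step_arm:
  deltas:
    - [0, 0, 0, 0]
    - [0, 0, 0, 0]
    - [0, 0, 0, 0]
    - [0, 0, 0, 0]
    - [0, 0, 0, 0]
  gripper: 1
  squeeze: 60

```text
clock: 42.95
tool_pos: [468.9, -347.2, 25.7]
ee_rot: [179.4, 0.4, 10.6]
contact_force: [-0.8, 0.1, 0.4]
grip_width: 0.249
```

step_arm:
  deltas:
    - [0, 0, -0.5, 0]
    - [0, 0, -1, 0]
    - [0, 0, -2, 0]
    - [0, 0, -3, 0]
    - [0, 0, -3, 0]
    - [0, 0, -3, 0]
    - [0, 0, 0, 0]

```text
clock: 43.82
tool_pos: [468.7, -345.1, 157.0]
ee_rot: [179.4, 0.5, 10.6]
contact_force: [0.8, 0.1, -3.8]
grip_width: 0.251
```

```bash
python3 -c "
from h import *
q,V=cloud('scene',save='s11.png');crop(q,(50,190,170,310),'c8.png',4)
bay(-111,-54,170)"
```

```text
target 559.8 -4.2 170
t43.9 pos [ 468.  -344.6  155.5] [179.5    0.56  10.6 ] F [-0.6  0.1 -3. ] w0.250
delta cm tool:  [ 15.28 -31.78  -1.45  13.95]
```

View pics/c8.png

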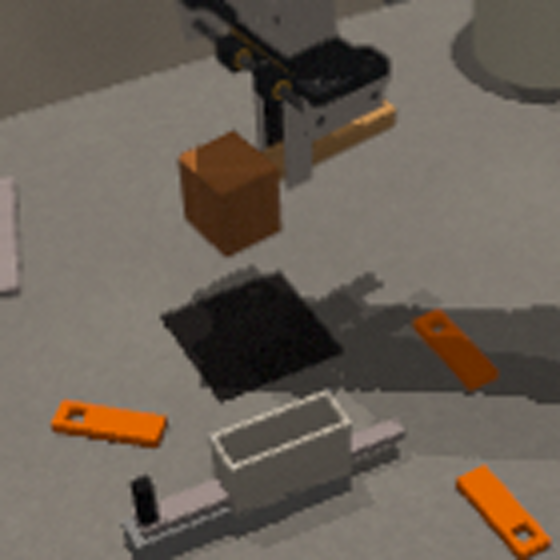

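The mallet is held level, and the face is 22.7 mm below TCP. The pin is 53 mm ahead of the tool.

step_arm:
  deltas:
    - [1.4, -3.2, 0, 1.5]
    - [1.4, -3.2, 0, 1.5]
    - [1.4, -3.2, 0, 1.5]
    - [1.5, -3.2, 0, 1.5]
    - [1.6, -3.2, 0, 1.5]
    - [1.7, -3.2, 0, 1.5]
    - [1.8, -3.2, 0, 1.5]
    - [1.8, -3.2, 0, 1.5]
    - [1.8, -3.2, 0, 1.5]
    - [0, 0, 0, 0]

```text
clock: 45.12
tool_pos: [584.4, -37.4, 137.0]
ee_rot: [179.5, 1.5, -3.4]
contact_force: [0.3, -0.5, -3.5]
grip_width: 0.25
```

```bash
python3 -c "
from h import *
bay(-111,-53,112)"
```

```text
target 560.8 -4.2 112
t45.1 pos [584.4 -37.4 137. ] [179.55   1.53  -3.43] F [ 0.3 -0.5 -3.5] w0.250
delta cm tool:  [-2.55 -3.18  2.5  -0.08]
```

step_arm:
  deltas:
    - [-1.3, -1.6, 0, 0]
    - [-1.3, -1.6, 0, 0]
    - [0, 0, 1.2, 0]
    - [0, 0, 0, 0]

```text
clock: 45.62
tool_pos: [555.8, -3.6, 122.4]
ee_rot: [179.5, 1.8, -3.5]
contact_force: [-0.3, 0.1, -2.2]
grip_width: 0.25
```

```bash
python3 -c "
from h import *
bay(-111,-53,88)
q,V=cloud('scene',save='s12.png');crop(q,(150,310,190,350),'c9.png',3.75)"
```

```text
target 560.8 -4.2 88
t45.6 pos [555.8  -3.6 122.4] [179.49   1.77  -3.46] F [-0.3  0.1 -2.2] w0.250
delta cm tool:  [ 0.51  0.04  3.44 -0.11]
```

View pics/c9.png

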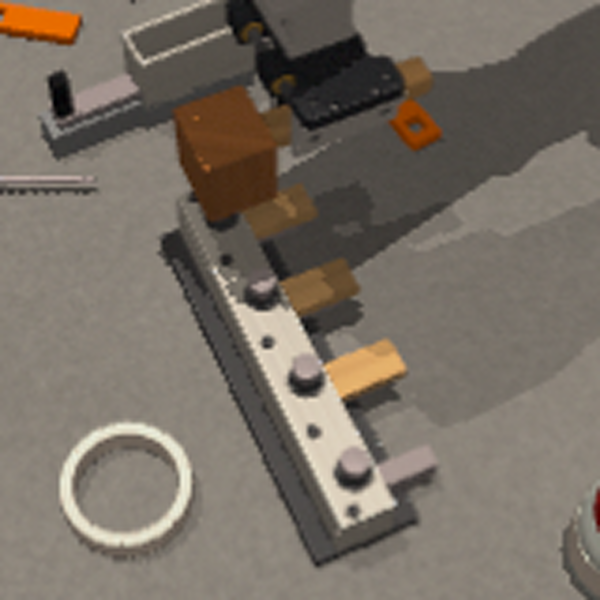

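The head at (225,150) is over pin 1. Strike.

step_arm:
  deltas:
    - [0.4, 0, 0.8, 0]
    - [0, 0, 1.3, 0]
    - [0, 0, 1.3, 0]
    - [0, 0, 0.4, 0]

```text
clock: 46.18
tool_pos: [559.4, -4.7, 83.2]
ee_rot: [179.5, 1.7, -3.6]
contact_force: [-16.0, 2.1, 26.8]
grip_width: 0.249
```

step_arm:
  deltas:
    - [0, 0, 0.5, 0]
    - [0, 0, 0.5, 0]

```text
clock: 46.42
tool_pos: [557.3, -4.6, 73.1]
ee_rot: [179.5, 1.9, -3.6]
contact_force: [-12.2, 0.4, 21.7]
grip_width: 0.25
```

step_arm:
  deltas:
    - [0, 0, -2, 0]
    - [0, 0, -2, 0]
    - [0, 0, -1.5, 0]
    - [0, 0, 0, 0]

```text
clock: 46.92
tool_pos: [557.9, -4.6, 126.0]
ee_rot: [179.5, 2.1, -3.6]
contact_force: [0.7, 0.3, -2.6]
grip_width: 0.249
```

```bash
python3 -W ignore -c "
from chk import *
bay(-37,-53,120)
q,V=cloud('scene',save='s13.png');crop(q,(150,310,190,350),'c10.png',3.75);bays(V)"
```

```text
target 565.1 69.7 120
t46.9 pos [557.9  -4.6 126. ] [179.46   2.13  -3.57] F [ 0.7  0.3 -2.6] w0.249
delta cm tool:  [ 0.26 -7.46  0.6  -0.22]
bay 1 171 outer end -71.8 y -110.3 z 40.4 pin top z 434.9
bay 2 187 outer end -71.0 y -36.7 z 40.7 pin top z 77.4
bay 3 208 outer end -70.7 y 37.6 z 40.6 pin top z 76.8
bay 4 0 - pin top z 76.3
```

View pics/c10.png

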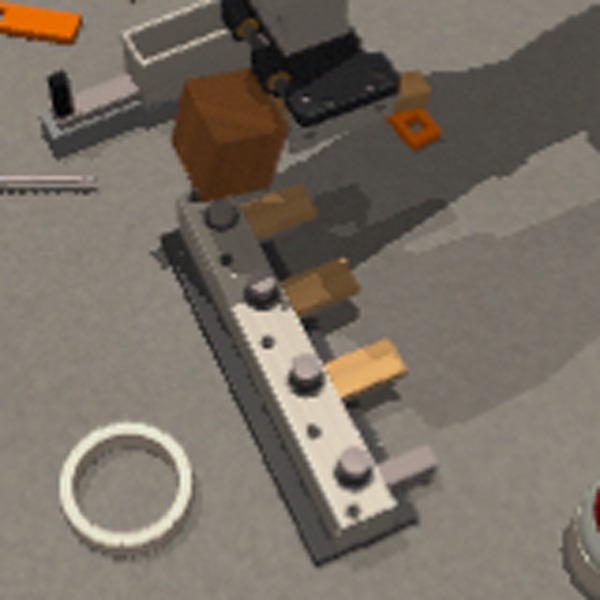

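Pin 1 is down: its head at (222,213) sits flush. The mallet tipped head-up about 18° in the grip because I over-pressed. It is still usable if I press gently. Next is pin 2.

step_arm:
  deltas:
    - [0.1, -2.5, 0, 0]
    - [0.1, -2.5, 0, 0]
    - [0.1, -2.4, 0, -0.2]
    - [0, 0, 0, 0]
    - [0, 0, 0, 0]

```text
clock: 47.6
tool_pos: [563.0, 69.6, 119.5]
ee_rot: [179.4, 2.5, -3.5]
contact_force: [0.5, -0.4, -3.7]
grip_width: 0.248
```

```bash
python3 -c "
from h import *
bay(-37,-52,90)"
```

```text
target 566.1 69.6 90
t47.6 pos [563.   69.6 119.5] [179.36   2.51  -3.46] F [ 0.5 -0.4 -3.7] w0.248
delta cm tool:  [ 0.31 -0.02  2.95 -0.11]
```

step_arm:
  deltas:
    - [0.3, 0, 0.9, 0]
    - [0, 0, 0.9, 0]
    - [0, 0, 0.6, 0]
    - [0, 0, 0.6, 0]
    - [0, 0, 0.4, 0]

```text
clock: 48.22
tool_pos: [564.5, 67.0, 82.5]
ee_rot: [179.3, 2.5, -3.6]
contact_force: [-0.7, -0.9, 2.8]
grip_width: 0.247
```

step_arm:
  deltas:
    - [0, 0, 0.4, 0]
    - [0, 0, 0.4, 0]

```text
clock: 48.48
tool_pos: [564.5, 67.0, 74.5]
ee_rot: [179.3, 2.5, -3.6]
contact_force: [-5.2, -0.7, 11.8]
grip_width: 0.252
```

step_arm:
  deltas:
    - [0, 0, 0.3, 0]
    - [0, 0, 0.2, 0]

```text
clock: 48.72
tool_pos: [563.6, 67.3, 70.9]
ee_rot: [179.3, 2.5, -3.6]
contact_force: [-10.8, -0.6, 21.7]
grip_width: 0.252
```

step_arm:
  deltas:
    - [0, 0, -2, 0]
    - [0, 0, -2, 0]
    - [0, 0, -1, 0]
    - [0.1, -2.5, 0, 0]
    - [0.1, -2.5, 0, 0]
    - [0.2, -2.4, 0, 0]
    - [0, 0, 0, 0]
    - [0, 0, 0, 0]

```text
clock: 49.72
tool_pos: [573.0, 141.9, 118.1]
ee_rot: [179.2, 2.7, -3.7]
contact_force: [0.1, -0.4, -2.9]
grip_width: 0.246
```

```bash
python3 -W ignore -c "
from chk import *
q,V=cloud('scene',save='s14.png');bays(V)
bay(37,-52,90)"
```

```text
bay 1 169 outer end -71.1 y -110.6 z 40.6 pin top z 66.0
bay 2 0 - pin top z 65.7
bay 3 170 outer end -70.9 y 37.8 z 40.5 pin top z 522.2
bay 4 0 - pin top z 478.2
target 570.5 143.5 90
t49.8 pos [573.  142.  118.2] [179.23   2.72  -3.68] F [-0.   0.3 -2.6] w0.246
delta cm tool:  [-0.26 -0.13  2.82 -0.33]
```

Pins 1 and 2 are down (tops at about 66). Strike pin 3.

step_arm:
  deltas:
    - [-0.2, -0.1, 0.9, -0.3]
    - [0, 0, 0.9, 0]
    - [0, 0, 0.6, 0]
    - [0, 0, 0.6, 0]
    - [0, 0, 0.4, 0]

```text
clock: 50.4
tool_pos: [569.1, 140.9, 81.8]
ee_rot: [179.2, 2.7, -3.5]
contact_force: [-1.2, 0.0, 1.8]
grip_width: 0.249
```

step_arm:
  deltas:
    - [0, 0, 0.4, 0]
    - [0, 0, 0.4, 0]
    - [0, 0, 0.2, 0]

```text
clock: 50.78
tool_pos: [569.1, 141.0, 71.8]
ee_rot: [179.2, 2.7, -3.5]
contact_force: [-5.5, 0.5, 10.9]
grip_width: 0.248
```

step_arm:
  deltas:
    - [0, 0, 0.3, 0]
    - [0, 0, 0.2, 0]

```text
clock: 51.02
tool_pos: [568.4, 141.2, 68.5]
ee_rot: [179.2, 2.7, -3.5]
contact_force: [-11.8, -2.8, 23.6]
grip_width: 0.246
```

step_arm:
  deltas:
    - [0, 0, -2, 0]
    - [0, 0, -3, 0]
    - [0, 0, -3, 0]
    - [0, 0, -2, 0]
    - [0, 4, 0, 0]
    - [0, 4, 0, 0]
    - [0, 4, 0, 0]
    - [0, 4, 0, 0]
    - [0, 4, 0, 0]
    - [0, 4, 0, 0]

```text
clock: 52.28
tool_pos: [557.9, -100.5, 172.6]
ee_rot: [179.3, 2.8, -3.1]
contact_force: [0.1, -0.7, -2.6]
grip_width: 0.249
```

```bash
python3 -W ignore -c "
from chk import *
q,V=cloud('scene',save='s15.png');bays(V);q,V=cloud(save='t15.png');bays(V)
to(440,-356,170,10.5)"
```

```text
bay 1 171 outer end -71.9 y -109.8 z 40.9 pin top z 65.4
bay 2 188 outer end -70.6 y -37.0 z 40.8 pin top z 65.4
bay 3 208 outer end -71.2 y 37.9 z 40.4 pin top z 65.6
bay 4 0 - pin top z 75.7
bay 1 266 outer end -72.5 y -110.0 z 39.4 pin top z 64.3
bay 2 265 outer end -72.0 y -36.0 z 39.1 pin top z 63.9
bay 3 268 outer end -71.1 y 38.4 z 39.1 pin top z 63.9
bay 4 0 - pin top z 75.0
t52.4 pos [ 557.4 -104.4  172.6] [179.16   2.82  -3.43] F [-0.   0.4 -2.6] w0.253
delta cm tool:  [-10.21  25.82   0.26 -13.93]
```

Pins 1–3 are down and pin 4 is up. I'll re-measure the bare mat and go there.

```bash
python3 -W ignore -c "
from h import *
for n in('scene','top'):
    p,W=cloud(n,save='m_%s.png'%n)
    m=(p.max(2)<50)&(abs(W[...,2]-3)<7)&(abs(W[...,0]-506)<80)&(abs(W[...,1]+346)<80)
    m=cv2.morphologyEx(m.astype(np.uint8),cv2.MORPH_OPEN,np.ones((3,3)))>0
    S=W[m][:,:2].astype(np.float32);print(n,len(S),cv2.minAreaRect(S) if len(S) else '')
to(453,-346,150,0)"
```

```text
scene 206 ((520.59375, -377.0540466308594), (97.77123260498047, 50.55791091918945), 0.8419135808944702)
top 0 
t52.5 pos [558.  -99.8 172.6] [179.27   2.81  -3.17] F [-0.2  1.  -3.1] w0.252
delta cm tool:  [-9.12 25.16  2.26 -3.17]
```

step_arm:
  deltas:
    - [-1.2, 3.1, 0, -0.4]
    - [-1.2, 3.1, 0, -0.4]
    - [-1.2, 3.1, 0, -0.4]
    - [-1.2, 3.1, 0, -0.4]
    - [-1.2, 3.1, 0, -0.4]
    - [-1.2, 3.1, 0, -0.4]
    - [-1.2, 3.1, 0, -0.4]
    - [-1.2, 2.4, 0, -0.4]
    - [0, 0, 0, 0]

```text
clock: 53.6
tool_pos: [458.0, -333.5, 178.2]
ee_rot: [179.7, 2.8, 1.2]
contact_force: [-0.2, -0.1, -2.7]
grip_width: 0.251
```

```bash
python3 -W ignore -c "
from h import *
q,V=cloud('scene',save='s16.png');crop(q,(30,190,150,310),'c11.png',3.75)
to(453,-346,60,0)"
```

```text
t53.6 pos [ 458.8 -332.2  178.2] [179.69   2.81   1.25] F [-0.2  0.9 -3.8] w0.252
delta cm tool:  [-0.61  1.36 11.82  1.25]
```

View pics/c11.png

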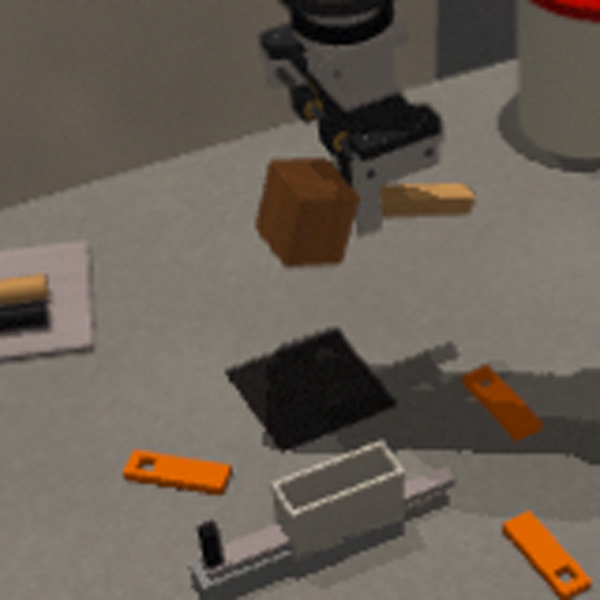

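```bash
python3 -W ignore -c "
from h import *
p,W=cloud('scene')
m=(p.max(2)<60)&(abs(W[...,2]-3)<7)&(abs(W[...,0]-506)<85)&(abs(W[...,1]+346)<85)
n,l,st,ce=cv2.connectedComponentsWithStats(m.astype(np.uint8))
k=1+np.argmax(st[1:,4]);S=W[l==k][:,:2].astype(np.float32);print(len(S),cv2.minAreaRect(S),S.mean(0))"
```

```text
1040 ((494.60430908203125, -333.5406494140625), (146.47036743164062, 147.708740234375), 1.4748964309692383) [ 499.01218 -332.27014]
```

step_arm:
  deltas:
    - [-0.3, 0.7, 2, 0.6]
    - [-0.3, 0.7, 3, 0.6]
    - [0, 0, 3, 0]
    - [0, 0, 3, 0]
    - [0, 0, 0, 0]

```text
clock: 54.32
tool_pos: [453.6, -338.9, 66.2]
ee_rot: [179.8, 2.6, 0.7]
contact_force: [0.5, 0.6, -2.7]
grip_width: 0.251
```

```bash
python3 -W ignore -c "
from h import *
to(453,-346,31,0)"
```

```text
t54.3 pos [ 453.6 -338.9   66.2] [179.75   2.62   0.69] F [ 0.5  0.6 -2.7] w0.251
delta cm tool:  [-0.07  0.71  3.52  0.69]
```

step_arm:
  deltas:
    - [0, 0.7, 1, 0.7]
    - [0, 0, 1.2, 0]
    - [0, 0, 0.7, 0]
    - [0, 0, 0, 0]

```text
clock: 54.82
tool_pos: [454.9, -346.2, 38.1]
ee_rot: [179.6, 2.4, 0.0]
contact_force: [0.8, -0.8, -2.7]
grip_width: 0.25
```

```bash
python3 -W ignore -c "
from h import *
to(453,-346,29,0)"
```

```text
t54.8 pos [ 454.9 -346.2   38.1] [1.7964e+02 2.4200e+00 4.0000e-02] F [ 0.8 -0.8 -2.7] w0.250
delta cm tool:  [-0.19 -0.02  0.91  0.04]
```

Now loosen the squeeze so the head swings down level under gravity.

step_arm:
  deltas:
    - [-0.2, 0, 0.3, 0]
    - [0, 0, 0.2, 0]
    - [0, 0, 0, 0]
  squeeze: 12

```text
clock: 55.2
tool_pos: [452.8, -346.5, 33.5]
ee_rot: [179.6, 2.4, 0.0]
contact_force: [0.3, -0.4, -2.5]
grip_width: 0.254
```

step_arm:
  deltas:
    - [0, 0, 0, 0]
    - [0, 0, 0, 0]
    - [0, 0, 0, 0]
    - [0, 0, 0, 0]
  squeeze: 5

```text
clock: 55.7
tool_pos: [453.3, -346.7, 34.1]
ee_rot: [179.6, 2.3, 0.0]
contact_force: [-0.9, 0.2, -1.4]
grip_width: 0.254
```

```bash
python3 -W ignore -c "
from h import *
to(453,-346,25.5,0)
q,V=cloud('scene',save='s17.png');crop(q,(30,190,150,310),'c12.png',3.75)"
```

```text
t55.7 pos [ 453.3 -346.7   34.1] [1.7958e+02 2.3200e+00 3.0000e-02] F [-0.9  0.2 -1.4] w0.254
delta cm tool:  [-0.03 -0.07  0.86  0.03]
```

View pics/c12.png

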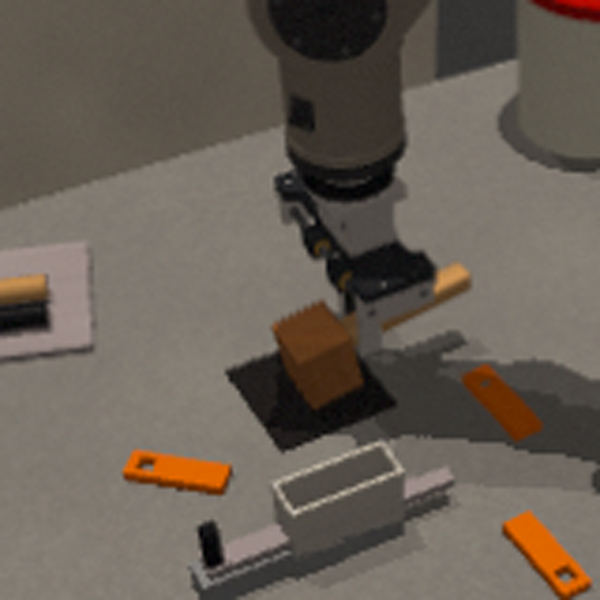

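The head has swung down and its front edge touches the mat. I'll lower the grip to level it, then open.

step_arm:
  deltas:
    - [0, 0, 0.3, 0]
    - [0, 0, 0.3, 0]
    - [0, 0, 0.2, 0]
    - [0, 0, 0, 0]
    - [0, 0, 0, 0]

```text
clock: 56.38
tool_pos: [452.3, -347.0, 25.4]
ee_rot: [179.6, 2.4, 0.0]
contact_force: [-2.3, 0.2, 0.9]
grip_width: 0.251
```

step_arm:
  deltas:
    - [0, 0, 0, 0]
    - [0, 0, 0, 0]
    - [0, 0, 0, 0]
    - [0, 0, 0, 0]
    - [0, 0, 0, 0]
  gripper: 0.4

```text
clock: 57.0
tool_pos: [453.3, -347.0, 25.9]
ee_rot: [179.6, 2.3, 0.0]
contact_force: [0.5, -0.1, 0.1]
grip_width: 0.598
```

step_arm:
  deltas:
    - [0, 0, -1, 0]
    - [0, 0, -3, 0]
    - [0, 0, -4, 0]
    - [0, 0, -4, 0]
    - [0, 0, -4, 0]
    - [0, -4, 0, 0]
    - [0, -5, 0, 0]
    - [0, -5, 0, 0]
    - [0, -5, 0, 0]
    - [0, -5, 0, 0]

```text
clock: 58.25
tool_pos: [460.0, -102.7, 195.9]
ee_rot: [179.4, 1.9, -0.4]
contact_force: [1.0, 0.2, -1.2]
grip_width: 0.601
```

step_arm:
  deltas:
    - [0.5, -5, 0, 0]
    - [0.5, -5, 0, 0]
    - [0.5, -5, 0, 0]
    - [0.5, -3, 0, 0]
    - [0, 0, 0, 0]

```text
clock: 58.88
tool_pos: [480.9, 86.6, 197.6]
ee_rot: [179.4, 1.6, -0.1]
contact_force: [0.1, 0.5, 0.2]
grip_width: 0.599
```

```bash
python3 -W ignore -c "
from mal import *
p,W=cloud(save='t18.png');mallet_fit(W);crop(p,(90,310,250,510),'c13.png',2.7)
m=(p.max(2)<45)&(abs(W[...,2]-2)<8)&(abs(W[...,0]-506)<80)&(abs(W[...,1]+346)<80)
S=W[m][:,:2].astype(np.float32);print('mat',len(S),cv2.minAreaRect(S))
to(453,-346,25.5,0)"
```

```text
head ((494.5973815917969, -346.0915222167969), (54.02778244018555, 60.84505081176758), 0.04072003811597824) 66.23709376276581
handle 471 ((394.4317626953125, -345.7140808105469), (25.590068817138672, 110.78242492675781), 89.01461029052734) 52.120465909474
axis yaw 0.1410242327841388 mid [ 394.18853732 -345.21425252] t -55.19636608054402 55.5910093762068 rear end [ 338.99233844 -345.35010925] grip from rear [ 433.99205068 -345.11628245]
grip from head [ 432.5975694  -346.24412497] head lateral -1.1244068146378952
mat 1135 ((505.41680908203125, -345.6890869140625), (117.26722717285156, 117.33485412597656), 2.323591947555542)
t58.9 pos [480.8  85.3 197.5] [ 1.7937e+02  1.6300e+00 -1.7000e-01] F [ 0.6  0.8 -0.2] w0.597
delta cm tool:  [-2.66 43.14 17.2  -0.17]
```

View pics/c13.png

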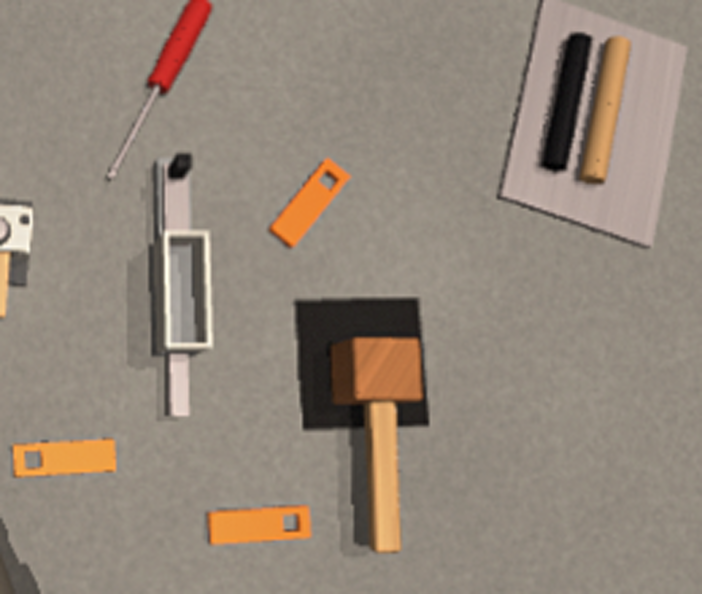

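The mallet stands level but its head is about 11 mm short of the mat centre. I'll regrip and shift it.

step_arm:
  deltas:
    - [-0.4, 4.9, 0, 0]
    - [-0.4, 4.9, 0, 0]
    - [-0.4, 4.9, 0, 0]
    - [-0.4, 4.9, 0, 0]
    - [-0.4, 4.9, 0, 0]
    - [-0.4, 4.9, 0, 0]
    - [-0.4, 4.9, 0, 0]
    - [-0.4, 4.9, 0, 0]
    - [-0.4, 2, 0, 0]
    - [0, 0, 0, 0]
  gripper: 0.35

```text
clock: 60.18
tool_pos: [432.9, -350.5, 208.3]
ee_rot: [179.1, 1.5, -1.0]
contact_force: [1.0, 0.9, 0.1]
grip_width: 0.65
```

```bash
python3 -c "
from h import *
to(445,-346,80,0.1)"
```

```text
t60.2 pos [ 432.9 -350.5  208.3] [179.15   1.46  -0.99] F [1.  0.9 0.1] w0.650
delta cm tool:  [ 1.2  -0.47 12.83 -1.09]
```

step_arm:
  deltas:
    - [1.2, -0.4, 0, -1]
    - [0, 0, 3, 0]
    - [0, 0, 4, 0]
    - [0, 0, 4, 0]
    - [0, 0, 1.5, 0]
    - [0, 0, 0, 0]

```text
clock: 60.92
tool_pos: [448.2, -342.6, 82.2]
ee_rot: [179.2, 1.2, 0.7]
contact_force: [-0.6, -0.3, 0.3]
grip_width: 0.651
```

```bash
python3 -c "
from h import *
to(445,-346,25.5,0.1)"
```

```text
t60.9 pos [ 448.2 -342.6   82.2] [179.19   1.2    0.65] F [-0.6 -0.3  0.3] w0.651
delta cm tool:  [-0.32  0.34  5.67  0.55]
```

step_arm:
  deltas:
    - [-0.2, 0.3, 1.5, 0.5]
    - [0, 0, 2, 0]
    - [0, 0, 1.5, 0]
    - [0, 0, 0.6, 0]
    - [0, 0, 0, 0]

```text
clock: 61.55
tool_pos: [447.6, -348.1, 27.2]
ee_rot: [179.0, 0.9, 0.1]
contact_force: [0.1, 0.0, 0.2]
grip_width: 0.651
```

```bash
python3 -c "
from h import *
to(445,-346,25.5,0.1)"
```

```text
t61.5 pos [ 447.6 -348.1   27.2] [1.7901e+02 8.9000e-01 1.0000e-01] F [0.1 0.  0.2] w0.651
delta cm tool:  [-0.26 -0.21  0.17  0.  ]
```

step_arm:
  deltas:
    - [0, 0, 0, 0]
    - [0, 0, 0, 0]
    - [0, 0, 0, 0]
    - [0, 0, 0, 0]
    - [0, 0, 0, 0]
  gripper: 1
  squeeze: 60

```text
clock: 62.18
tool_pos: [448.3, -348.5, 28.7]
ee_rot: [179.0, 0.8, 0.1]
contact_force: [-0.4, 0.2, -0.4]
grip_width: 0.254
```

step_arm:
  deltas:
    - [0, 0, -0.4, 0]
    - [0, 0, -0.4, 0]
    - [0.6, 0, 0, 0]
    - [0.5, 0, 0, 0]
    - [0, 0, 0, 0]

```text
clock: 62.8
tool_pos: [460.1, -348.1, 36.7]
ee_rot: [179.0, 0.8, 0.1]
contact_force: [0.2, -0.0, -3.1]
grip_width: 0.252
```

step_arm:
  deltas:
    - [0, -0.2, 0, 0]
    - [0, 0, 0.4, 0]
    - [0, 0, 0.3, 0]
    - [0, 0, 0.1, 0]
    - [0, 0, 0, 0]

```text
clock: 63.42
tool_pos: [459.7, -346.1, 28.6]
ee_rot: [179.0, 0.8, 0.1]
contact_force: [0.6, 1.7, 0.9]
grip_width: 0.252
```

step_arm:
  deltas:
    - [0, 0, 0, 0]
    - [0, 0, 0, 0]
    - [0, 0, 0, 0]
  squeeze: 5

```text
clock: 63.8
tool_pos: [459.7, -346.1, 28.6]
ee_rot: [179.0, 0.8, 0.1]
contact_force: [-0.3, 0.6, 0.7]
grip_width: 0.26
```

step_arm:
  deltas:
    - [0, 0, 0, 0]
    - [0, 0, 0, 0]
    - [0, 0, 0, 0]
    - [0, 0, 0, 0]
  gripper: 0.4

```text
clock: 64.3
tool_pos: [459.9, -346.4, 28.7]
ee_rot: [179.0, 0.8, 0.1]
contact_force: [-0.0, 0.1, 0.2]
grip_width: 0.597
```

step_arm:
  deltas:
    - [0, 0, -1, 0]
    - [0, 0, -3, 0]
    - [0, 0, -4, 0]
    - [0, 0, -4, 0]
    - [0, 0, -4, 0]
    - [0, -4, 0, 0]
    - [0, -5, 0, 0]
    - [0, -5, 0, 0]
    - [0, -5, 0, 0]
    - [0, -5, 0, 0]

```text
clock: 65.55
tool_pos: [462.1, -100.5, 196.4]
ee_rot: [178.8, 0.4, -0.3]
contact_force: [0.9, -0.2, 0.3]
grip_width: 0.601
```

step_arm:
  deltas:
    - [0, -5, 0, 0]
    - [0, -5, 0, 0]
    - [0, 0, 0, 0]
    - [0, 0, 0, 0]

```text
clock: 66.05
tool_pos: [462.4, 5.7, 197.3]
ee_rot: [178.8, 0.2, -0.0]
contact_force: [-0.2, 0.3, -0.3]
grip_width: 0.601
```

```bash
python3 -W ignore -c "
from mal import *
from chk import bays
p,W=cloud(save='t19.png');mallet_fit(W)
m=(p.max(2)<45)&(abs(W[...,2]-2)<8)&(abs(W[...,0]-506)<80)&(abs(W[...,1]+346)<80)
S=W[m][:,:2].astype(np.float32);print('mat',len(S),cv2.minAreaRect(S));bays(W)
q,V=cloud('scene',save='s19.png');bays(V)
a=cv2.imread('pics/top0.png');b=cv2.resize(p,(512,384));cv2.imwrite('pics/fin.png',np.vstack([p[60:330],q[60:330]]))"
```

```text
head ((506.105224609375, -344.4679260253906), (54.02794647216797, 59.133174896240234), 0.7125462889671326) 66.1655393534556
handle 466 ((407.0733642578125, -344.587890625), (108.86612701416016, 25.369548797607422), 0.37917035818099976) 52.01802230320216
axis yaw 0.5283727687409201 mid [ 407.53972714 -344.63973483] t -54.92715461652821 53.988488731444164 rear end [ 352.61490808 -345.14625733] grip from rear [ 447.61086859 -344.27019452]
grip from head [ 444.10786091 -345.03967228] head lateral -0.7371413082107382
mat 1090 ((505.42523193359375, -346.2434997558594), (117.38740539550781, 117.57670593261719), 2.1423912048339844)
bay 1 0 - pin top z nan
bay 2 0 - pin top z nan
bay 3 0 - pin top z nan
bay 4 1 - pin top z 75.7
bay 1 171 outer end -72.2 y -110.7 z 40.8 pin top z 65.8
bay 2 189 outer end -71.6 y -36.9 z 40.6 pin top z 65.7
bay 3 210 outer end -70.9 y 37.4 z 40.3 pin top z 65.4
bay 4 1 - pin top z 76.2
```

View pics/fin.png

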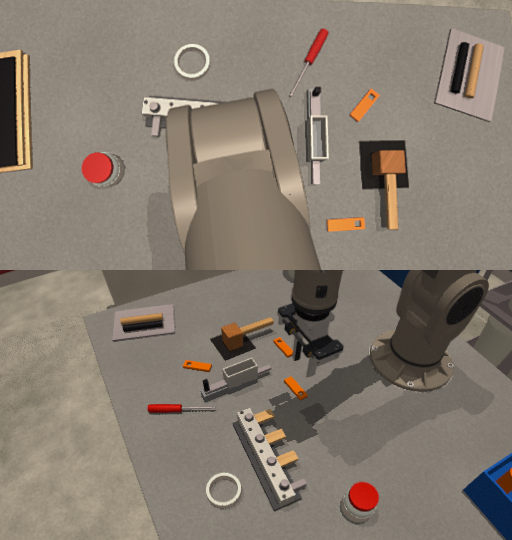

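The outer ends read −71 to −72.5, and a coupon short of home would read below −73, so all three are home. The mallet is within 2 mm of the mat centre, pins 1–3 are down and pin 4 is up. Handing in.

```bash
python3 -c "
from bench import sign_off
print(sign_off())"
```

```text
the job is handed in; nothing more can be done
None
```

The job is handed in at about 66 s of the 210 s allowed. All three coupons the magazine held are locked in bays 1–3. The bay 4 pin was left up and the magazine reads empty.

- **Coupons:** each was pushed in until it met the end stop, with 13–17 N of resistance. In the last pictures their outer ends read −71 to −72 mm, against −73 for exactly home, so within the camera error none is short.
- **Pins:** the tops of pins 1–3 read about 65.5 mm, which is fully down. Pin 4 reads about 76 mm, which is up. Only the mallet touched them.
- **Mallet:** it was knocked aside during the run, so I found it again before gripping. I pressed too hard on pin 1 and it tipped about 18° in the grip. I levelled it on the mat, found it 11 mm off centre and shifted it. It now stands on its head within about 2 mm of the mat's middle.
- **Bystanders:** the jar, screwdriver, tape and loose orange coupons look undisturbed in the final pictures. I judged that by eye and did not measure their positions.
- **Checks:** in the last top picture the arm hid bays 1–3, so the final bay and pin readings come from the scene camera. An earlier clear top view, taken after the last strike, agrees to within about 2 mm.

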